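# Close the storage jars with their stacked lids

### The arm

A 6-joint arm with a two-finger parallel gripper is mounted at the origin on the work surface. World frame = base frame: x ahead of the robot, y to its left, z up, the work surface at z = 0. Lengths are in m, angles in rad, forces in N, time in s.
With the tool pointing down it reaches from about 0.35 to 0.975 m from the base axis. Payload 17.4 kg.
Tool frame: the origin (TCP) lies midway between the tips of the shut fingers; the grasp point (between the pads) lies 19 mm behind it (tcp_to_grasp is the distance from the TCP to the grasp point, in m); z points along the fingers, y is the line along which they close (so a half turn about z gives the same grasp; the last joint's range is limited). The gripper opens to 85 mm and grips with 20 to 120 N. Pads are 22 mm wide; open, the fingers measure 114 mm over their backs; the gripper's body (76 mm by 85 mm) begins 54 mm behind the grasp point. The pads swing forward as they close: fully open they stand 13 mm farther back than shut.
Start: joints at [1.166, 0.116, 1.442, -0, 1.584, -0.038], TCP at [0.242, 0.63, 0.191] pointing down, gripper open.
Joint ranges: [-2.83, 2.83], [-0.83, 2.19], [0.07, 2.5], [-1.14, 4.28], [0.01, 3], [-2.97, 2.97]. Speed limits (rad/s): [1.89, 1.89, 2.22, 3.14, 3.14, 3.14].

### API

Orientations are given as a unit quaternion [x, y, z, w].
In Python, from cell import * gives the robot as it stands. The module is installed in compiled form; this text tells all that it offers.
- The arm moves only by the tool move_arm, never from a script. Its argument "deltas" is a list of rows, each an object of numbers: "hand": the closure, from -1 (fully open) to 1 (shut), so that 0 is half open; "x", "y", "z": the shift along the tool's x, y, z as a fraction of full scale; "roll": the turn about the tool's z as a fraction of full scale. In form: [{"hand": .., "x": .., "y": .., "z": .., "roll": ..}, ...]. A call has 1 to 12 rows; each row is the pose to reach, as a shift and turn from the pose commanded when the call began, along the tool's axes at that moment; what a row does not reach only later rows make up. Full scale, the value 1, is 150 mm for a shift and 90 degrees for a turn. A row lasts 1/8 s, in which the tool goes at most 62.5 mm and 10.7 degrees, less where a joint would pass 70% of its speed; a pose out of reach is approached as far as the arm can. A call with a number of a shift or a turn outside -1 to 1 is refused whole. A call with a gripper value outside its range is refused whole. The fingers move at their own pace and stop on an object; the grip force is fixed at half the most. Time passes only in rows, so rows that repeat a pose let the fingers close. It gives the time, the measured TCP pose, the force, the opening and the grip force at its end, in the units of the state.
- observe(): the state, without advancing time (a new reading comes with each control period).
- get_image(name): name is "scene" or "top"; returns a dict with "color" (420x560x3 uint8, red, green, blue), "vertical_fov" (degrees; the focal length in pixels is half the picture's height over the tangent of half this angle, whatever the lens; pixels are square), "cx", "cy" (the principal point, pixels), "k1" (the pictures are not rectified: a ray, as slopes to the right and down, at radius r is drawn at 1 + k1 r^2 times it, then the intrinsics apply), "cam_to_world" (4x4, takes a point from camera to world coordinates). Camera axes: x right, y up, looking along -z (the intrinsics and any distortion apply to the point x, -y, -z); pixel columns grow to the right and rows downward; lengths in m; the calibration is good to about 2 mm. A picture is of the moment at which its call begins. There is no depth.
- job_done(): hands the job in; it is judged then, once.
Trained networks look in a picture, given as the dict that the camera call returned (one of the last four; its "shot" number tells which), for a name from the list of things; names that differ only in an ending like _2 or _b are one class to them, and where a whole thing is asked for, a point or a joint stands for the part that bears it (a point fixed in the world has none). Each returns a list of dicts, best first, with "score" (0 to 1); they miss things now and then, are a little off and sometimes report something else, mostly with a low value. They report only what shows in the picture. A call takes as long as a camera call. They do not tell look-alikes from the thing itself.
- masks_of(picture, thing): "region" (420x560 bool, what is visible of it) and "centre" ([row, column] in pixels, amid what is visible of it).
The state is a dict: "time_s": time; "joints": joint angles; "joint_velocities": joint speeds; "tau": joint torques, N m; "tcp_pos": TCP position; "tcp_rot": TCP orientation; "ft_force": force on the tool from outside, world axes, zero at the start; "wrist_torque": the same for the moment, N m; "grip_width": finger opening in m; "grasp_force": force on a finger pad.
Only numpy, scipy, OpenCV 4.12 (cv2) and the standard library are available. Lean on these libraries where they do the work, as an engineer would, in place of code of your own. Each camera call takes 0.05 s, during which the arm holds its last target. There are 200 camera calls.

### The job

The four stoneware storage jars are ready to leave the pottery: take the stack of wooden lids apart and close every jar with the lid that fits its mouth, plug in the neck and disc lying flat on the rim all round. Leave the jars, the mug and the glaze pot standing where they are.

Things in the scene. Friction and masses are not known exactly. Their poses are not given: they have to be found in the camera images.
- lid_wide: turned beech lid for jar_wide: round flat disc 66 mm across and 14 mm thick, under it a tapered cork plug 10 mm long (51 mm across at the disc, 44 mm at its foot); starts at the bottom of the stack, its plug on the table. Origin: centre of the plug's foot; z up, disc from z = 10 to 24 mm. The four lids are stacked loose, largest at the bottom, each plug's foot resting on the disc below (24 mm a lid). 42 g or so.
- lid_medium: turned beech lid for jar_medium: round flat disc 57 mm across and 14 mm thick, under it a tapered cork plug 10 mm long (42 mm across at the disc, 35 mm at its foot); starts in the stack, on lid_wide. Origin: centre of the plug's foot; z up, disc from z = 10 to 24 mm. The four lids are stacked loose, largest at the bottom, each plug's foot resting on the disc below (24 mm a lid). 31 g or so.
- lid_small: turned beech lid for jar_small: round flat disc 48 mm across and 14 mm thick, under it a tapered cork plug 10 mm long (33 mm across at the disc, 26 mm at its foot); starts in the stack, on lid_medium. Origin: centre of the plug's foot; z up, disc from z = 10 to 24 mm. The four lids are stacked loose, largest at the bottom, each plug's foot resting on the disc below (24 mm a lid). 22 g or so.
- lid_narrow: turned beech lid for jar_narrow: round flat disc 39 mm across and 14 mm thick, under it a tapered cork plug 10 mm long (24 mm across at the disc, 17 mm at its foot); starts at the top of the stack. Origin: centre of the plug's foot; z up, disc from z = 10 to 24 mm. The four lids are stacked loose, largest at the bottom, each plug's foot resting on the disc below (24 mm a lid). 15 g or so.
- jar_wide: cream glazed stoneware broad shouldered canister, open at the top, 105 mm high, widest 82 mm; round mouth 56 mm inside with a rim 4 mm thick (64 mm outside) on a straight upright neck 22 mm high. Takes lid_wide (66 mm). Loose, 0.3 to 0.8 kg. Origin: centre of its underside; z up. With the lid fully home the disc lies on the rim: lid origin 95 mm above the jar's.
- jar_medium: cream glazed stoneware round-bellied jar, open at the top, 105 mm high, widest 86 mm; round mouth 47 mm inside with a rim 4 mm thick (55 mm outside) on a straight upright neck 22 mm high. Takes lid_medium (57 mm). Loose, 0.3 to 0.8 kg. Origin: centre of its underside; z up. With the lid fully home the disc lies on the rim: lid origin 95 mm above the jar's.
- jar_small: cream glazed stoneware squat round jar, the lowest of the four, open at the top, 85 mm high, widest 86 mm; round mouth 38 mm inside with a rim 4 mm thick (46 mm outside) on a straight upright neck 22 mm high. Takes lid_small (48 mm). Loose, 0.3 to 0.8 kg. Origin: centre of its underside; z up. With the lid fully home the disc lies on the rim: lid origin 75 mm above the jar's.
- jar_narrow: cream glazed stoneware slim-bodied flask, open at the top, 95 mm high, widest 70 mm; round mouth 29 mm inside with a rim 4 mm thick (37 mm outside) on a straight upright neck 22 mm high. Takes lid_narrow (39 mm). Loose, 0.3 to 0.8 kg. Origin: centre of its underside; z up. With the lid fully home the disc lies on the rim: lid origin 85 mm above the jar's.
- mug: grey-green glazed mug with a handle, 76 mm across, 88 mm high, a bystander among the jars. Origin: centre of its underside; handle towards its +y, reaching 74 mm from the axis.
- glaze_pot: closed white plastic pot with a screw cap, 62 mm across, 78 mm high, a bystander among the jars. Origin: centre of its underside.
Not all that is in view belongs to the job. Leave any purple or turquoise look-alike of the lid_medium alone.

How it is judged:
By the outcome, as a careful person would: the job done as asked, in the order asked, and still so for the second after the job is handed in, with the robot touching nothing.
It also fails if it takes over 120 s, if anything falls off the work surface, if the arm or the gripper's body presses on something with over 40 N, if the wrist force passes 120 N, or if a joint passes its speed limit or range.

## Working session

There is one attempt and no reset: what is moved stays moved. The work goes in short steps, Python scripts to look and compute and a tool call to move; the robot and the scene stay as the last step left them, time stands still between calls to the robot, and variables do not carry over. Pictures are saved under pics/ and viewed, at most 14 in all, crops included, and the job is handed in when it is done.

Besides the shell and the picture viewer there is one more tool, called after "Request:" by a JSON object that holds its "api" and its "payload", one argument or row to a line. move_arm: Moves the arm, as the interface text tells. Shift numbers are shares of 150 mm and turn numbers shares of 90 degrees, none past 1 either way. Its arguments: {"type":"object","properties":{"deltas":{"type":"array"}},"required":["deltas"]}

```bash
mkdir -p pics; cat > h.py <<'E'
import numpy as np, cv2
from cell import *
from scipy.spatial.transform import Rotation as R
def save(p,n,crop=None,s=1):
    c=p["color"]
    if crop: r0,r1,c0,c1=crop; c=c[r0:r1,c0:c1]
    c=cv2.resize(c,None,fx=s,fy=s,interpolation=cv2.INTER_CUBIC)
    cv2.imwrite("pics/"+n,c[:,:,::-1])
def f(p): return 210/np.tan(np.radians(p["vertical_fov"])/2)
def ray(p,row,col):
    F=f(p); d=np.array([(col-p["cx"])/F,(row-p["cy"])/F]); u=d.copy()
    for _ in range(20): u=d/(1+p["k1"]*(u@u))
    M=np.array(p["cam_to_world"]); return M[:3,3],M[:3,:3]@np.array([u[0],-u[1],-1])
def at_z(p,row,col,z):
    o,d=ray(p,row,col); return o+d*(z-o[2])/d[2]
def proj(p,X):
    M=np.array(p["cam_to_world"]); X=np.atleast_2d(X); c=(X-M[:3,3])@M[:3,:3]
    u=np.c_[c[:,0],-c[:,1]]/-c[:,2:3]; u=u*(1+p["k1"]*(u**2).sum(1))[:,None]
    return np.c_[p["cy"]+f(p)*u[:,1],p["cx"]+f(p)*u[:,0]]
E
python3 - <<'E'
from h import *
for n in("scene","top"):
    p=get_image(n); save(p,n+"0.png"); print(n,f(p),p["k1"],np.round(p["cam_to_world"],3).tolist())
    for t in "lid_wide lid_medium lid_small lid_narrow jar_wide jar_medium jar_small jar_narrow mug glaze_pot".split():
        print(t,[(round(m["score"],2),np.round(m["centre"]).tolist(),int(m["region"].sum())) for m in masks_of(p,t)][:4])
print(observe())
E
```

```text
scene 401.41038355993305 0.026431062832033853 [[-0.199, -0.791, 0.579, 0.987], [0.98, -0.153, 0.128, 0.084], [-0.013, 0.593, 0.805, 0.668], [0.0, 0.0, 0.0, 1.0]]
lid_wide [(0.57, [270.0, 337.0], 358)]
lid_medium [(0.93, [261.0, 336.0], 423), (0.75, [315.0, 373.0], 996), (0.73, [250.0, 281.0], 716), (0.72, [208.0, 344.0], 610)]
lid_small [(0.63, [249.0, 341.0], 212)]
lid_narrow [(0.71, [235.0, 343.0], 420)]
jar_wide [(0.56, [214.0, 118.0], 2322)]
jar_medium [(0.69, [269.0, 457.0], 2681)]
jar_small [(0.69, [167.0, 205.0], 1406)]
jar_narrow [(0.9, [190.0, 396.0], 1332)]
mug [(0.8, [177.0, 291.0], 2023)]
glaze_pot [(0.82, [233.0, 223.0], 1328), (0.22, [214.0, 121.0], 2361)]
top 467.97375234892957 0.005634095496086461 [[-0.008, 0.988, -0.153, 0.433], [-1.0, -0.007, 0.007, 0.014], [0.006, 0.153, 0.988, 1.072], [0.0, 0.0, 0.0, 1.0]]
lid_wide [(0.63, [219.0, 239.0], 124)]
lid_medium [(0.92, [258.0, 240.0], 533), (0.66, [168.0, 204.0], 439), (0.61, [214.0, 242.0], 85), (0.59, [208.0, 283.0], 457)]
lid_small []
lid_narrow [(0.79, [201.0, 234.0], 293)]
jar_wide [(0.83, [200.0, 420.0], 1355)]
ja
[... 290 characters left out ...]
e_s': 1.1, 'joints': array([ 1.16617213e+00,  1.16010820e-01,  1.44157269e+00, -3.36292848e-05,
        1.58402994e+00, -3.77636357e-02]), 'joint_velocities': array([-0.0020831 , -0.00043167,  0.00100927,  0.00086764,  0.00041253,
        0.00135279]), 'tau': array([ 1.30129560e-03, -7.31752896e+01, -6.32651210e+01,  2.67608971e-05,
        4.66342190e-04,  7.12357883e-05]), 'tcp_pos': array([0.24211186, 0.6300918 , 0.19141281]), 'tcp_rot': array([ 1.82403592e-01,  9.83223743e-01, -1.38300080e-05,  1.41230339e-05]), 'ft_force': array([-0.84729968,  0.32821747, -0.02048118]), 'wrist_torque': array([-0.00839213,  0.04417962,  0.0607628 ]), 'grasp_force': 0.0, 'grip_width': 0.08538535239425551}
```

View pics/scene0.png

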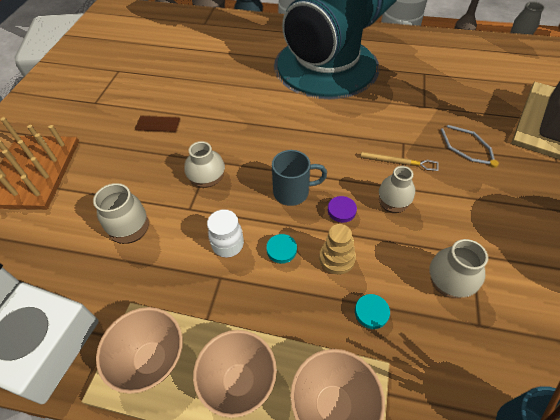

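View pics/top0.png

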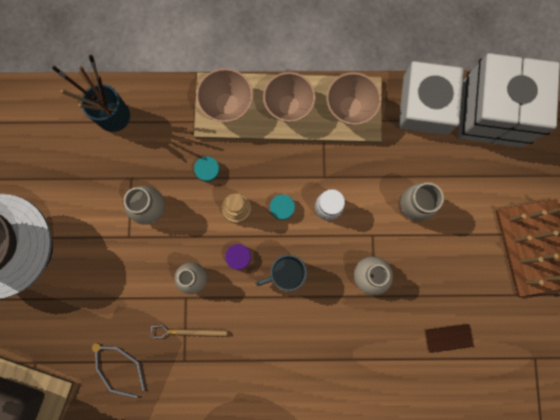

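The scene view shows the beech stack at (row 250, col 340), and the top view shows it at (208, 236). Three things could be mistaken for its lids: a purple disc at (208, 343) and teal discs at (250, 281) and (312, 373), all in scene pixels. The stack of bare beech is the one I want. The jars in the top view are wide at (200, 420), medium (206, 145), small (274, 375) and narrow (279, 191).

Next I'll fit the known circles (rims and discs) in both images.

```bash
cat >> h.py <<'E'
from scipy.ndimage import map_coordinates, gaussian_filter
def grad(p):
    g=gaussian_filter(p["color"].astype(float),(0.8,0.8,0)); return np.sqrt(sum(np.gradient(g,axis=0)**2+0) .sum(-1)*0+ (np.gradient(g,axis=0)**2+np.gradient(g,axis=1)**2).sum(-1))
T=np.linspace(0,2*np.pi,72,endpoint=False)
def circ(c,r,z): return np.c_[c[0]+r*np.cos(T),c[1]+r*np.sin(T),0*T+z]
def fit(ps,c0,rs,span=.015):
    "rs: list of (radius,z); best xy by mean clipped gradient on the circles"
    gs=[np.minimum(grad(p),60) for p in ps]
    def sc(c): return sum(map_coordinates(g,proj(p,circ(c,r,z)).T,order=1).mean() for p,g in zip(ps,gs) for r,z in rs)/len(ps)/len(rs)
    c0=np.array(c0[:2],float)
    for st,n in((.003,int(span/.003)),(.001,3),(.0003,4)):
        k=np.arange(-n,n+1)*st; C=[c0+[a,b] for a in k for b in k]; c0=max(C,key=sc)
    return c0,sc(c0)
JARS=dict(wide=(.028,.105),medium=(.0235,.105),small=(.019,.085),narrow=(.0145,.095))
LIDS=dict(wide=(.033,.024),medium=(.0285,.048),small=(.024,.072),narrow=(.0195,.096))
def draw(p,items,n,crops,s=4):
    q=cv2.resize(p["color"],None,fx=s,fy=s,interpolation=cv2.INTER_CUBIC)
    for c,r,z in items: cv2.polylines(q,[np.round(proj(p,circ(c,r,z))[:,::-1]*s+s/2).astype(int)],True,(255,0,0),1)
    o=[q[int((a-24)*s):int((a+24)*s),int((b-32)*s):int((b+32)*s)] for a,b in crops]
    o=[cv2.resize(x,(256,192)) for x in o]
    cv2.imwrite("pics/"+n,np.vstack([np.hstack(o[i:i+3]) for i in range(0,len(o),3)])[:,:,::-1])
E
python3 - <<'E'
from h import *
a,b=get_image("scene"),get_image("top")
G=dict(wide=(195,427),medium=(203,136),small=(275,378),narrow=(277,186))
items=[]
for n,(r,z) in JARS.items():
    g=at_z(b,*G[n],z); R_=[(r,z),(r+.004,z)]
    f1=fit([a],g,R_);f2=fit([b],g,R_);f3=fit([a,b],g,R_)
    print(n,np.round(g,3),*[(np.round(x[0],4),round(x[1],1)) for x in(f1,f2,f3)]); items+=[(f3[0],r,z),(f3[0],r+.004,z)]
g=at_z(b,202,236,.096)
for n,(r,z) in list(LIDS.items())[::-1]:
    R_=[(r,z)]
    f1=fit([a],g,R_,.009);f2=fit([b],g,R_,.009);f3=fit([a,b],g,R_,.009)
    print('lid',n,np.round(g,3),*[(np.round(x[0],4),round(x[1],1)) for x in(f1,f2,f3)]); items.append((f3[0],r,z))
for p,n in((a,"sfit.png"),(b,"tfit.png")):
    cr=[proj(p,[*items[i][0],items[i][2]])[0] for i in(0,2,4,6,9)]; draw(p,items,n,cr+[cr[4]])
    if n=="tfit.png": x=cv2.imread("pics/sfit.png"); cv2.imwrite("pics/fit.png",np.vstack([x,cv2.imread("pics/tfit.png")])[:768])
x=cv2.imread("pics/fit.png"); cv2.imwrite("pics/fit.png",cv2.resize(x,(600,600)))
E
```

```text
wide [ 0.619 -0.307  0.105] (array([ 0.6141, -0.3084]), np.float64(45.8)) (array([ 0.6117, -0.3117]), np.float64(26.0)) (array([ 0.6141, -0.3087]), np.float64(35.5))
medium [0.606 0.304 0.105] (array([0.612 , 0.3058]), np.float64(51.5)) (array([0.6136, 0.3038]), np.float64(29.5)) (array([0.6123, 0.3052]), np.float64(37.6))
small [ 0.453 -0.202  0.085] (array([ 0.4502, -0.2037]), np.float64(41.5)) (array([ 0.4529, -0.2073]), np.float64(24.2)) (array([ 0.451 , -0.2051]), np.float64(31.3))
narrow [0.452 0.198 0.095] (array([0.4498, 0.2011]), np.float64(46.6)) (array([0.4517, 0.1998]), np.float64(26.5)) (array([0.4501, 0.2008]), np.float64(34.8))
lid narrow [0.609 0.095 0.096] (array([0.6065, 0.1003]), np.float64(42.2)) (array([0.6075, 0.1006]), np.float64(18.3)) (array([0.6068, 0.1003]), np.float64(30.0))
lid small [0.609 0.095 0.096] (array([0.6058, 0.102 ]), np.float64(21.8)) (array([0.6078, 0.1036]), np.float64(15.1)) (array([0.6068, 0.1029]), np.float64(17.9))
lid medium [0.609 0.095 0.096] (array([0.6082, 0.1023]), np.float64(20.3)) (array([0.6075, 0.1023]), np.float64(12.6)) (array([0.6081, 0.1023]), np.float64(16.4))
lid wide [0.609 0.095 0.096] (array([0.6075, 0.103 ]), np.float64(23.7)) (array([0.6092, 0.101 ]), np.float64(16.2)) (array([0.6078, 0.1026]), np.float64(19.1))
```

View pics/fit.png

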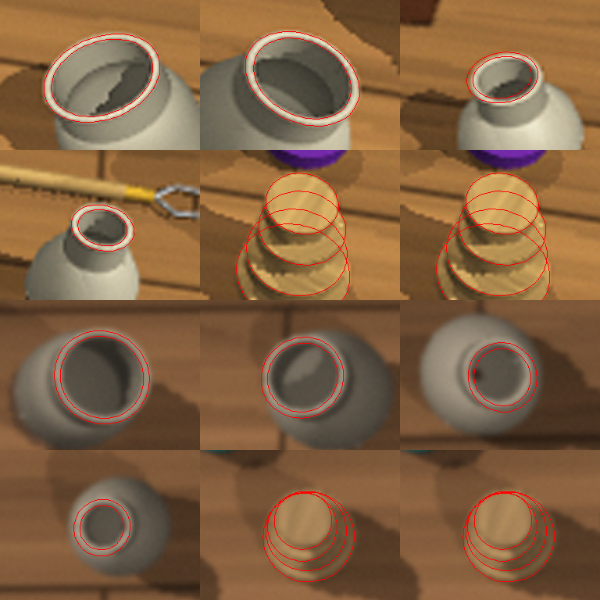

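The overlay shows the fitted circles lying on all four rims and on the stack's discs, and the two cameras agree to about 3 mm. The close crop confirms the bare beech stack. I'll start the approach and turn the tool to the world axes.

Request:
{"api": "move_arm", "payload": {
  "deltas": [
    {"hand":-1,"x":-1,"y":-0.684,"z":0,"roll":-0.2336},
    {"hand":-1,"x":-1,"y":-0.684,"z":0,"roll":-0.2336},
    {"hand":-1,"x":-1,"y":-0.684,"z":0,"roll":-0.2336},
    {"hand":-1,"x":-1,"y":-0.684,"z":0,"roll":-0.2336},
    {"hand":-1,"x":-1,"y":-0.684,"z":0,"roll":-0.2336},
    {"hand":-1,"x":-1,"y":-0.684,"z":0,"roll":-0.2336}
  ]
}}

```text
time_s: 1.95
tcp_pos: [0.3447, 0.4814, 0.1913]
tcp_rot: [-0.001, 1.0, -0.0, -0.0]
ft_force: [0.0, -0.1, 0.7]
grip_width: 0.0852
grasp_force: 0.0
```

Request:
{"api": "move_arm", "payload": {
  "deltas": [
    {"hand":-1,"x":-0.7,"y":-1,"z":0,"roll":0},
    {"hand":-1,"x":-0.7,"y":-1,"z":0,"roll":0},
    {"hand":-1,"x":-0.7,"y":-1,"z":0,"roll":0},
    {"hand":-1,"x":-0.7,"y":-1,"z":0,"roll":0},
    {"hand":-1,"x":-0.7,"y":-1,"z":0,"roll":0}
  ]
}}

```text
time_s: 2.58
tcp_pos: [0.45, 0.3313, 0.1913]
tcp_rot: [-0.0, 1.0, 0.0, -0.0]
ft_force: [-0.5, 1.3, 0.4]
grip_width: 0.0853
grasp_force: 0.0
```

Request:
{"api": "move_arm", "payload": {
  "deltas": [
    {"hand":-1,"x":-0.7,"y":-1,"z":0,"roll":0},
    {"hand":-1,"x":-0.7,"y":-1,"z":0,"roll":0},
    {"hand":-1,"x":-0.7,"y":-1,"z":0,"roll":0},
    {"hand":-1,"x":-0.7,"y":-1,"z":0,"roll":0},
    {"hand":-1,"x":-0.7,"y":-1,"z":0,"roll":0}
  ]
}}

```text
time_s: 3.2
tcp_pos: [0.5549, 0.1819, 0.1912]
tcp_rot: [-0.001, 1.0, 0.0, -0.0]
ft_force: [-0.0, 0.2, -0.2]
grip_width: 0.0852
grasp_force: 0.0
```

Request:
{"api": "move_arm", "payload": {
  "deltas": [
    {"hand":-1,"x":-0.345,"y":-0.54,"z":0,"roll":0},
    {"hand":-1,"x":-0.345,"y":-0.54,"z":0,"roll":0},
    {"hand":-1,"x":-0.345,"y":-0.54,"z":0.3,"roll":0},
    {"hand":-1,"x":-0.345,"y":-0.54,"z":0.6,"roll":0},
    {"hand":-1,"x":-0.345,"y":-0.54,"z":0.78,"roll":0},
    {"hand":-1,"x":-0.345,"y":-0.54,"z":0.78,"roll":0},
    {"hand":-1,"x":-0.345,"y":-0.54,"z":0.78,"roll":0}
  ]
}}

```text
time_s: 4.08
tcp_pos: [0.6075, 0.1008, 0.0761]
tcp_rot: [-0.001, 1.0, 0.0, 0.001]
ft_force: [-0.5, 1.1, 0.3]
grip_width: 0.0854
grasp_force: 0.0
```

```bash
python3 - <<'E'
from h import *
p=get_image("scene"); save(p,"g1.png",(150,300,250,430),4)
E
```

```text
(no output)
```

View pics/g1.png

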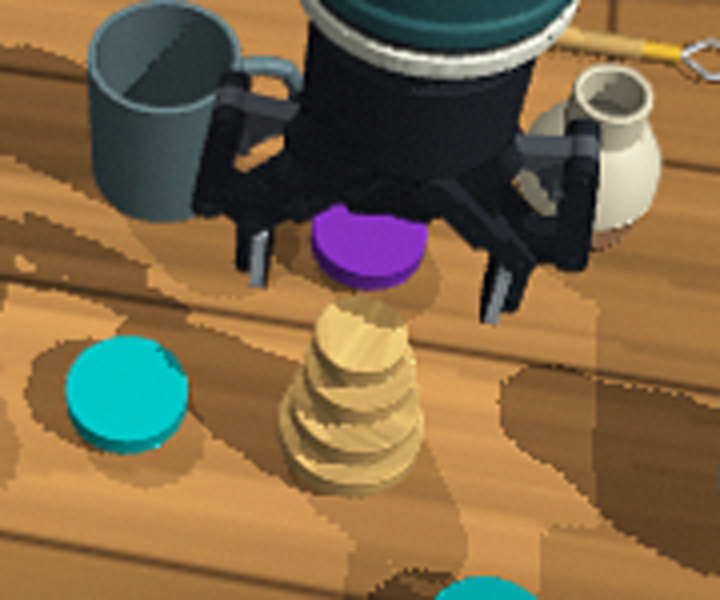

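```bash
python3 - <<'E'
from h import *
p=get_image("scene")
for z in(.076,.089,.102,.115,.13):
    print(z,np.round(proj(p,[[.6075,.1008+s*.0425,z] for s in(1,-1)])).tolist())
b=get_image("top"); g=(.607,.1004)
print(proj(p,[.6075,.1,.096]), fit([p],g,[(.0195,.096)],.009))
print(np.round(observe()["tcp_pos"],4))
E
```

```text
0.076 [[244.0, 364.0], [236.0, 315.0]]
0.089 [[240.0, 365.0], [231.0, 315.0]]
0.102 [[235.0, 366.0], [227.0, 316.0]]
0.115 [[231.0, 368.0], [223.0, 316.0]]
0.13 [[226.0, 369.0], [218.0, 317.0]]
[[233.17649757 339.83900654]] (array([0.606 , 0.1004]), np.float64(35.02466979593388))
[0.6077 0.1001 0.0761]
```

```bash
python3 - <<'E'
from h import *
b=get_image("top"); save(b,"g1t.png",(130,290,130,330),4)
for z in(.076,.089,.119):
    print(z,np.round(proj(b,[[.6075,.1008+s*.0425,z] for s in(1,-1)])).tolist())
E
```

```text
0.076 [[204.0, 215.0], [204.0, 254.0]]
0.089 [[203.0, 214.0], [203.0, 254.0]]
0.119 [[201.0, 212.0], [200.0, 253.0]]
```

View pics/g1t.png

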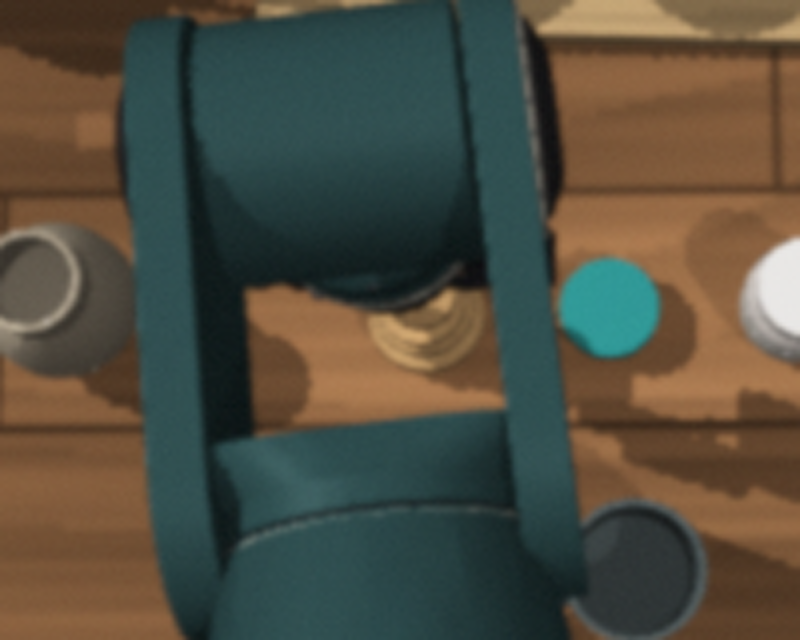

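Scene crop g1 shows the stack intact at crop (390, 355). The fingertips are at crop (285, 258) and (320, 490), higher in the picture than I expected. The arm hides them in the top view. I'll close partway and look again.

Request:
{"api": "move_arm", "payload": {
  "deltas": [
    {"hand":-0.25,"x":0,"y":0,"z":0,"roll":0},
    {"hand":-0.25,"x":0,"y":0,"z":0,"roll":0},
    {"hand":-0.25,"x":0,"y":0,"z":0,"roll":0}
  ]
}}

```text
time_s: 4.65
tcp_pos: [0.6071, 0.0995, 0.0745]
tcp_rot: [-0.0, 1.0, 0.0, 0.0]
ft_force: [0.6, -0.2, -0.7]
grip_width: 0.0538
grasp_force: 0.0
```

```bash
python3 - <<'E'
from h import *
p=get_image("scene"); save(p,"g2.png",(170,290,270,420),5)
s=observe();print(s["tcp_pos"],s["grip_width"],s["ft_force"],s["joints"])
E
```

```text
[0.60711263 0.09949962 0.07439377] 0.05354903954405538 [-0.31006378 -0.66091761  0.26170968] [ 1.20990258e-01  4.25431815e-02  1.71119789e+00 -1.04605369e-05
  1.38787428e+00 -1.44983933e+00]
```

View pics/g2.png

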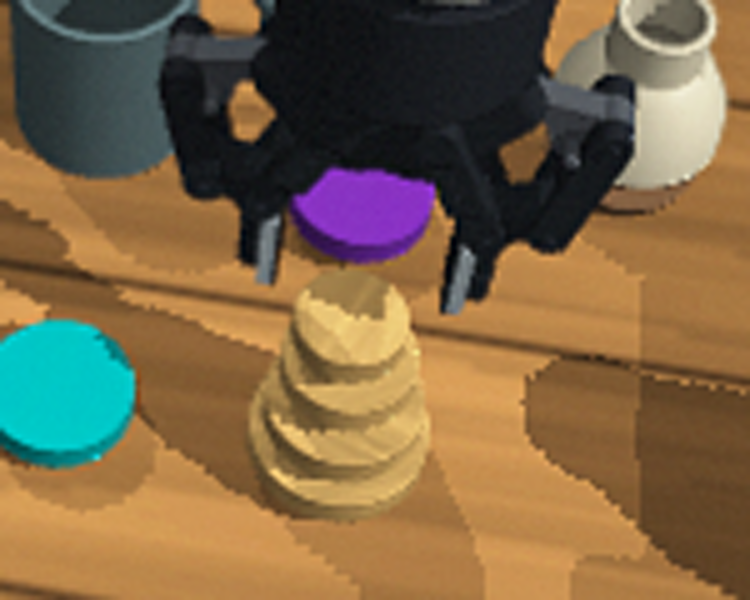

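Request:
{"api": "move_arm", "payload": {
  "deltas": [
    {"hand":-0.5,"x":0,"y":0,"z":0,"roll":0},
    {"hand":-0.5,"x":0,"y":0,"z":0.0,"roll":0},
    {"hand":-0.5,"x":0,"y":0,"z":0.06,"roll":0},
    {"hand":-0.5,"x":0,"y":0,"z":0.13,"roll":0},
    {"hand":-0.5,"x":0,"y":0,"z":0.13,"roll":0}
  ]
}}

```text
time_s: 5.32
tcp_pos: [0.6064, 0.0995, 0.0534]
tcp_rot: [-0.0, 1.0, -0.0, -0.001]
ft_force: [1.1, 0.4, -0.9]
grip_width: 0.0639
grasp_force: 0.0
```

```bash
python3 - <<'E'
from h import *
p=get_image("scene"); save(p,"g3.png",(170,290,270,420),5)
s=observe();print(s["tcp_pos"],s["grip_width"],s["ft_force"])
# where would tip-corner points be: near-edge of pads, per z
for x in (.596,.607,.618):
  for z in(.055,.065,.075,.085): print(x,z,((proj(p,[[x,.0995+s_*.0325,z] for s_ in(-1,1)])-[170,270])*5).round().tolist())
E
```

```text
[0.60675412 0.09953859 0.05412483] 0.0642581818947146 [ 0.34818508 -0.06779292  0.39719528]
0.596 0.055 [[337.0, 249.0], [366.0, 431.0]]
0.596 0.065 [[322.0, 251.0], [351.0, 435.0]]
0.596 0.075 [[306.0, 253.0], [336.0, 439.0]]
0.596 0.085 [[290.0, 255.0], [321.0, 443.0]]
0.607 0.055 [[362.0, 245.0], [393.0, 428.0]]
0.607 0.065 [[347.0, 247.0], [378.0, 432.0]]
0.607 0.075 [[332.0, 248.0], [363.0, 436.0]]
0.607 0.085 [[317.0, 250.0], [347.0, 440.0]]
0.618 0.055 [[388.0, 240.0], [419.0, 425.0]]
0.618 0.065 [[374.0, 242.0], [405.0, 429.0]]
0.618 0.075 [[359.0, 244.0], [390.0, 433.0]]
0.618 0.085 [[343.0, 246.0], [375.0, 437.0]]
```

View pics/g3.png

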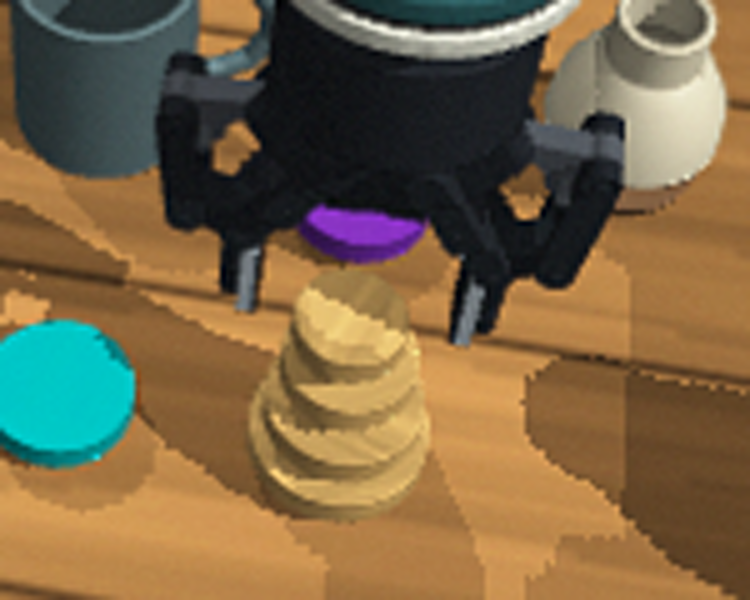

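Crop g3 shows the tips at crop (308, 250) and (342, 462), still about 30 mm above where the readout puts them. I'll settle it with the fingers shut over bare table beside the stack.

Request:
{"api": "move_arm", "payload": {
  "deltas": [
    {"hand":-0.5,"x":0,"y":0,"z":-0.3,"roll":0},
    {"hand":-0.5,"x":0,"y":0,"z":-0.5,"roll":0},
    {"hand":-0.5,"x":0,"y":0.3,"z":-0.5,"roll":0},
    {"hand":1,"x":0,"y":0.64,"z":-0.5,"roll":0},
    {"hand":1,"x":0,"y":0.64,"z":-0.2,"roll":0},
    {"hand":1,"x":0,"y":0.64,"z":0.1,"roll":0},
    {"hand":1,"x":0,"y":0.64,"z":0.2,"roll":0},
    {"hand":1,"x":0,"y":0.64,"z":0.26,"roll":0},
    {"hand":1,"x":0,"y":0.64,"z":0.26,"roll":0}
  ]
}}

```text
time_s: 6.5
tcp_pos: [0.6077, 0.1956, 0.0169]
tcp_rot: [0.0, 1.0, 0.0, 0.001]
ft_force: [0.2, 0.8, 0.3]
grip_width: 0.0
grasp_force: 0.0
```

```bash
python3 - <<'E'
from h import *
p=get_image("scene"); s=observe(); t=s["tcp_pos"]
print(t,s["grip_width"],s["ft_force"])
x=p["color"].copy()
for z in (t[2],t[2]+.02,t[2]+.04):
  r=np.round(proj(p,[t[0],t[1],z])[0]).astype(int); print(r); x[r[0],r[1]]=(255,0,0)
p["color"]=x; save(p,"g4.png",(170,290,310,460),5)
E
```

```text
[0.6078662  0.19564534 0.01739757] 0.00015434731848633978 [ 0.05025729 -0.17224646  0.04388574]
[265 388]
[260 390]
[254 393]
```

View pics/g4.png

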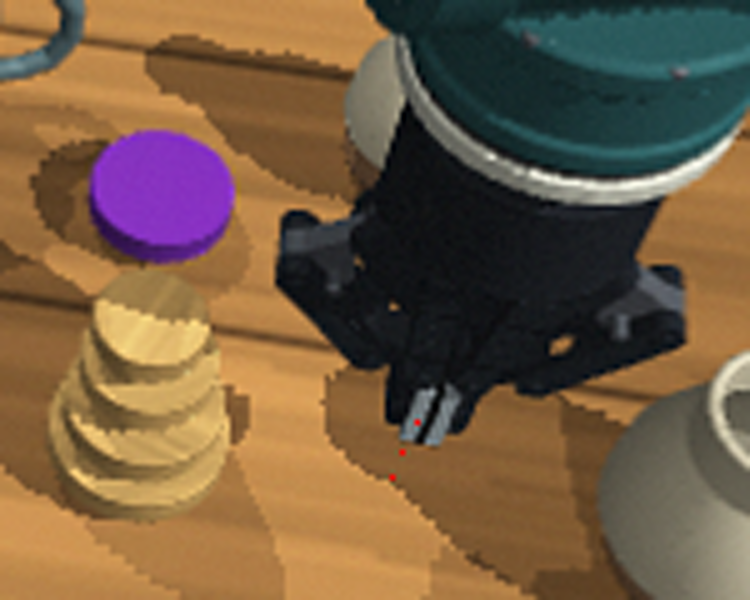

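Request:
{"api": "move_arm", "payload": {
  "deltas": [
    {"hand":1,"x":0,"y":0,"z":0.04,"roll":0},
    {"hand":1,"x":0,"y":0,"z":0.09,"roll":0},
    {"hand":1,"x":0,"y":0,"z":0.09,"roll":0},
    {"hand":1,"x":0,"y":0,"z":0.09,"roll":0}
  ]
}}

```text
time_s: 7.05
tcp_pos: [0.6072, 0.1956, 0.0025]
tcp_rot: [-0.0, 1.0, -0.0, -0.0]
ft_force: [-0.2, -0.8, -0.0]
grip_width: 0.0002
grasp_force: 0.0
```

```bash
python3 - <<'E'
from h import *
p=get_image("scene"); b=get_image("top");s=observe(); t=s["tcp_pos"]
print(t,s["grip_width"],s["ft_force"])
for q in (p,b):
  x=q["color"].copy()
  for z in (t[2],t[2]+.02,t[2]+.04):
    r=np.round(proj(q,[t[0],t[1],z])[0]).astype(int); print(r); x[r[0],r[1]]=(255,0,0)
  q["color"]=x
A=p["color"][210:290,345:445]; B=b["color"][150:230,150:250]
cv2.imwrite("pics/g5.png",cv2.resize(np.hstack([A,B]),None,fx=4,fy=4,interpolation=cv2.INTER_CUBIC)[:,:,::-1])
E
```

```text
[0.60723988 0.19560006 0.002631  ] -0.0001644130677934423 [-0.4183868  -0.22857595  0.73158799]
[269 386]
[264 389]
[258 391]
[210 196]
[209 194]
[207 193]
```

View pics/g5.png

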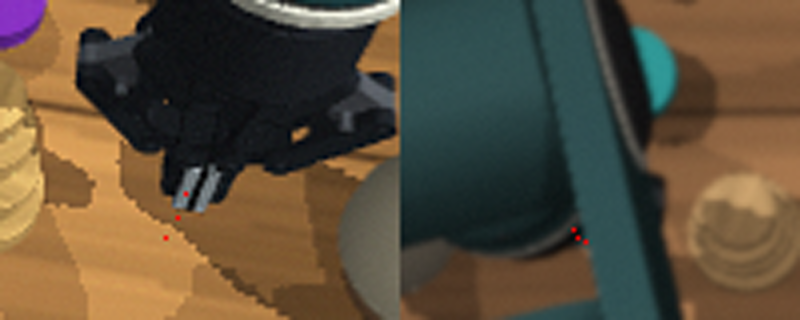

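Request:
{"api": "move_arm", "payload": {
  "deltas": [
    {"hand":1,"x":0,"y":0,"z":0.02,"roll":0},
    {"hand":1,"x":0,"y":0,"z":0.04,"roll":0},
    {"hand":1,"x":0,"y":0,"z":0.04,"roll":0}
  ]
}}

```text
time_s: 7.52
tcp_pos: [0.6069, 0.1955, -0.004]
tcp_rot: [-0.0, 1.0, -0.0, -0.0]
ft_force: [-0.7, 0.4, -0.5]
grip_width: -0.0001
grasp_force: 0.0
```

The readout says -4 mm and there's still no contact, so the readout does have an offset. I'll feel for the table in small steps.

Request:
{"api": "move_arm", "payload": {
  "deltas": [
    {"hand":1,"x":0,"y":0,"z":0.03,"roll":0},
    {"hand":1,"x":0,"y":0,"z":0.05,"roll":0},
    {"hand":1,"x":0,"y":0,"z":0.05,"roll":0}
  ]
}}

```text
time_s: 7.9
tcp_pos: [0.6069, 0.1955, -0.0115]
tcp_rot: [-0.0, 1.0, -0.0, -0.0]
ft_force: [0.2, 1.4, -0.5]
grip_width: -0.0002
grasp_force: 0.0
```

Request:
{"api": "move_arm", "payload": {
  "deltas": [
    {"hand":1,"x":0,"y":0,"z":0.02,"roll":0},
    {"hand":1,"x":0,"y":0,"z":0.02,"roll":0}
  ]
}}

```text
time_s: 8.15
tcp_pos: [0.607, 0.1955, -0.0143]
tcp_rot: [-0.0, 1.0, -0.0, -0.0]
ft_force: [0.2, -0.0, -0.2]
grip_width: 0.0003
grasp_force: 0.0
```

Request:
{"api": "move_arm", "payload": {
  "deltas": [
    {"hand":1,"x":0,"y":0,"z":0.02,"roll":0},
    {"hand":1,"x":0,"y":0,"z":0.02,"roll":0}
  ]
}}

```text
time_s: 8.4
tcp_pos: [0.607, 0.1955, -0.0174]
tcp_rot: [-0.0, 1.0, -0.0, -0.0]
ft_force: [-0.5, 1.2, 0.2]
grip_width: -0.0001
grasp_force: 0.0
```

```bash
python3 - <<'E'
from h import *
p=get_image("scene")
save(p,"g6.png",(225,285,355,435),8)
for q in((262,392),(265,392),(268,390)): print(q,at_z(p,*q,0).round(4))
E
```

```text
(262, 392) [ 0.5891  0.2054 -0.    ]
(265, 392) [0.5954 0.2057 0.    ]
(268, 390) [0.6025 0.2023 0.    ]
```

View pics/g6.png

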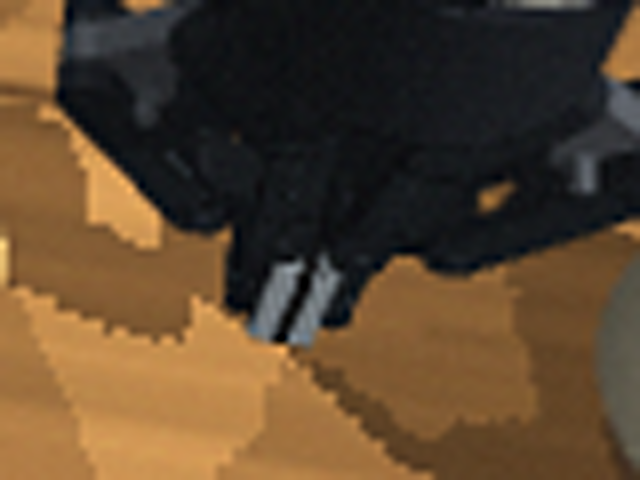

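Crop g6 shows the shut tips at crop (340, 285), almost meeting their own shadow. I'll go on to contact.

Request:
{"api": "move_arm", "payload": {
  "deltas": [
    {"hand":1,"x":0,"y":0,"z":0.02,"roll":0},
    {"hand":1,"x":0,"y":0,"z":0.02,"roll":0}
  ]
}}

```text
time_s: 8.7
tcp_pos: [0.607, 0.1955, -0.0204]
tcp_rot: [-0.0, 1.0, -0.0, -0.0]
ft_force: [-0.9, -0.8, 0.8]
grip_width: -0.0001
grasp_force: 0.0
```

Request:
{"api": "move_arm", "payload": {
  "deltas": [
    {"hand":1,"x":0,"y":0,"z":0.02,"roll":0},
    {"hand":1,"x":0,"y":0,"z":0.02,"roll":0}
  ]
}}

```text
time_s: 8.95
tcp_pos: [0.6069, 0.1955, -0.0234]
tcp_rot: [-0.0, 1.0, -0.0, -0.0]
ft_force: [-0.6, 0.6, -0.6]
grip_width: 0.0002
grasp_force: 0.0
```

Request:
{"api": "move_arm", "payload": {
  "deltas": [
    {"hand":1,"x":0,"y":0,"z":0.02,"roll":0},
    {"hand":1,"x":0,"y":0,"z":0.02,"roll":0}
  ]
}}

```text
time_s: 9.2
tcp_pos: [0.607, 0.1955, -0.0264]
tcp_rot: [-0.0, 1.0, -0.0, -0.0]
ft_force: [0.7, -0.0, 0.4]
grip_width: 0.0
grasp_force: 0.0
```

Request:
{"api": "move_arm", "payload": {
  "deltas": [
    {"hand":1,"x":0,"y":0,"z":0.02,"roll":0},
    {"hand":1,"x":0,"y":0,"z":0.02,"roll":0}
  ]
}}

```text
time_s: 9.45
tcp_pos: [0.6069, 0.1955, -0.0294]
tcp_rot: [-0.0, 1.0, -0.0, -0.0]
ft_force: [0.1, -0.1, 0.0]
grip_width: 0.0002
grasp_force: 0.0
```

```bash
python3 - <<'E'
from h import *
p=get_image("scene")
s=observe(); print(s["tcp_pos"],s["ft_force"])
save(p,"g7.png",(225,285,355,435),8)
E
```

```text
[ 0.6070178   0.19554092 -0.02924731] [-0.58529778  0.26990844  0.2938981 ]
```

Request:
{"api": "move_arm", "payload": {
  "deltas": [
    {"hand":1,"x":0,"y":0,"z":0.02,"roll":0},
    {"hand":1,"x":0,"y":0,"z":0.02,"roll":0}
  ]
}}

```text
time_s: 9.75
tcp_pos: [0.6069, 0.1955, -0.0324]
tcp_rot: [-0.0, 1.0, -0.0, -0.0]
ft_force: [-0.1, 1.1, -0.5]
grip_width: 0.0002
grasp_force: 0.0
```

Request:
{"api": "move_arm", "payload": {
  "deltas": [
    {"hand":1,"x":0,"y":0,"z":0.02,"roll":0},
    {"hand":1,"x":0,"y":0,"z":0.02,"roll":0}
  ]
}}

```text
time_s: 10.0
tcp_pos: [0.6069, 0.1955, -0.0354]
tcp_rot: [-0.0, 1.0, -0.0, -0.0]
ft_force: [0.0, -0.4, 0.0]
grip_width: 0.0
grasp_force: 0.0
```

```bash
python3 - <<'E'
from h import *
p=get_image("scene")
save(p,"g8.png",(225,285,355,435),8)
E
```

View pics/g8.png

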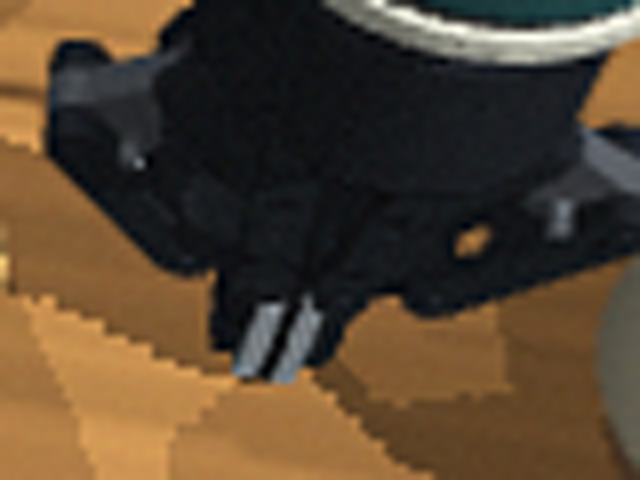

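Request:
{"api": "move_arm", "payload": {
  "deltas": [
    {"hand":1,"x":0,"y":0,"z":0.02,"roll":0},
    {"hand":1,"x":0,"y":0,"z":0.02,"roll":0}
  ]
}}

```text
time_s: 10.3
tcp_pos: [0.6069, 0.1955, -0.0384]
tcp_rot: [-0.0, 1.0, -0.0, -0.0]
ft_force: [-0.5, 0.5, 0.7]
grip_width: 0.0002
grasp_force: 0.0
```

Request:
{"api": "move_arm", "payload": {
  "deltas": [
    {"hand":1,"x":0,"y":0,"z":0.02,"roll":0},
    {"hand":1,"x":0,"y":0,"z":0.02,"roll":0}
  ]
}}

```text
time_s: 10.55
tcp_pos: [0.6073, 0.1956, -0.0399]
tcp_rot: [-0.0, 1.0, 0.0, 0.0]
ft_force: [-6.8, -1.3, 12.6]
grip_width: -0.0001
grasp_force: 6.9
```

Contact comes at a readout of -0.039, so true z ≈ readout + 0.039. I'll get the x and y offset from the tip pixel.

```bash
python3 - <<'E'
from h import *
p=get_image("scene"); b=get_image("top")
for z in (.0,.004): print(at_z(p,272.5,388.5,z).round(4), at_z(p,267.5,390.6,z+.018).round(4))
s=observe(); print(s["tcp_pos"],s["ft_force"],s["joints"].round(4))
np.save("tipref.npy",p["color"][225:285,355:435])
E
```

```text
[0.6124 0.2    0.    ] [0.6116 0.2001 0.018 ]
[0.6146 0.1993 0.004 ] [0.6139 0.1994 0.022 ]
[ 0.60733192  0.19562461 -0.03990302] [-6.54790443 -0.79477382 14.07018995] [ 0.2716  0.1924  1.7464 -0.      1.2023 -1.2993]
```

Request:
{"api": "move_arm", "payload": {
  "deltas": [
    {"hand":1,"x":0,"y":0,"z":-0.3,"roll":0},
    {"hand":1,"x":0,"y":0,"z":-0.7,"roll":0},
    {"hand":-1,"x":0,"y":0,"z":-1,"roll":0},
    {"hand":-1,"x":0,"y":0,"z":-1,"roll":0},
    {"hand":-1,"x":0,"y":0,"z":-1,"roll":0},
    {"hand":-1,"x":0,"y":0,"z":-1,"roll":0}
  ]
}}

```text
time_s: 11.4
tcp_pos: [0.6065, 0.1954, 0.1072]
tcp_rot: [-0.0, 1.0, -0.0, -0.001]
ft_force: [0.0, 0.1, -0.1]
grip_width: 0.0719
grasp_force: 0.0
```

Request:
{"api": "move_arm", "payload": {
  "deltas": [
    {"hand":-0.6,"x":-0.027,"y":-0.3,"z":0,"roll":0},
    {"hand":-0.6,"x":-0.027,"y":-0.66,"z":0,"roll":0},
    {"hand":-0.6,"x":-0.027,"y":-0.66,"z":0.1,"roll":0},
    {"hand":-0.6,"x":-0.027,"y":-0.66,"z":0.35,"roll":0},
    {"hand":-0.6,"x":-0.027,"y":-0.66,"z":0.495,"roll":0},
    {"hand":-0.6,"x":-0.027,"y":-0.66,"z":0.495,"roll":0},
    {"hand":-0.3,"x":-0.027,"y":-0.66,"z":0.495,"roll":0},
    {"hand":-0.3,"x":-0.027,"y":-0.66,"z":0.495,"roll":0}
  ]
}}

```text
time_s: 12.4
tcp_pos: [0.6118, 0.0968, 0.036]
tcp_rot: [-0.0, 1.0, 0.0, 0.001]
ft_force: [1.0, 0.5, 0.3]
grip_width: 0.0556
grasp_force: 0.0
```

```bash
python3 - <<'E'
from h import *
p=get_image("scene"); save(p,"g9.png",(170,290,270,420),5)
s=observe(); print(s["tcp_pos"],s["ft_force"],s["grip_width"])
E
```

```text
[0.61171633 0.09676963 0.03582681] [ 0.65397554 -0.02290616 -0.58786562] 0.05557274615119101
```

View pics/g9.png

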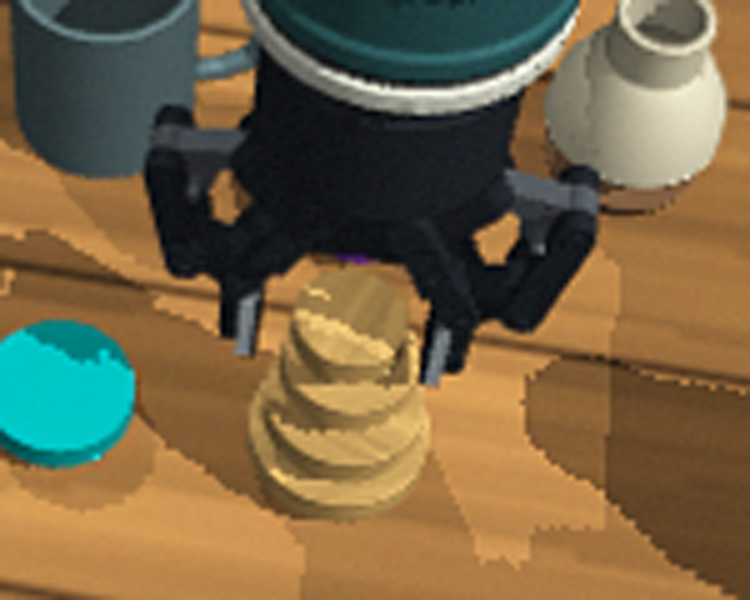

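```bash
python3 - <<'E'
from h import *
p=get_image("scene")
for z in(.078,.081,.084): print(z,*[at_z(p,170+r/5,270+c/5,z).round(4) for r,c in((355,243),(383,430),(355,255),(383,424))])
print(fit([p],(.606,.1004),[(.0195,.096)],.009))
E
```

```text
0.078 [0.6185 0.0666 0.078 ] [0.6173 0.1305 0.078 ] [0.6177 0.0706 0.078 ] [0.6177 0.1285 0.078 ]
0.081 [0.6203 0.0667 0.081 ] [0.6192 0.1302 0.081 ] [0.6196 0.0707 0.081 ] [0.6196 0.1283 0.081 ]
0.084 [0.6222 0.0668 0.084 ] [0.6211 0.13   0.084 ] [0.6214 0.0708 0.084 ] [0.6215 0.128  0.084 ]
(array([0.6023, 0.1054]), np.float64(36.22154382138486))
```

Crop g9 shows the fingers astride the narrow lid at crop (320, 353), with inner pad edges at 255 and 424. Closing.

Request:
{"api": "move_arm", "payload": {
  "deltas": [
    {"hand":-0.3,"x":0.013,"y":0.005,"z":0.01,"roll":0},
    {"hand":1,"x":0.013,"y":0.005,"z":0.01,"roll":0},
    {"hand":1,"x":0.013,"y":0.005,"z":0.01,"roll":0},
    {"hand":1,"x":0.013,"y":0.005,"z":0.01,"roll":0},
    {"hand":1,"x":0.013,"y":0.005,"z":0.01,"roll":0}
  ]
}}

```text
time_s: 13.12
tcp_pos: [0.6094, 0.0974, 0.0334]
tcp_rot: [-0.0, 1.0, 0.0, 0.0]
ft_force: [-0.3, 0.9, 4.1]
grip_width: 0.0371
grasp_force: 60.0
```

Request:
{"api": "move_arm", "payload": {
  "deltas": [
    {"hand":1,"x":0,"y":0,"z":-0.1,"roll":0},
    {"hand":1,"x":0,"y":0,"z":-0.4,"roll":0},
    {"hand":1,"x":0,"y":0,"z":-0.5,"roll":0},
    {"hand":1,"x":0.4,"y":0.3,"z":-0.5,"roll":0},
    {"hand":1,"x":0.8,"y":0.6,"z":-0.5,"roll":0},
    {"hand":1,"x":1,"y":0.669,"z":-0.5,"roll":0},
    {"hand":1,"x":1,"y":0.669,"z":-0.5,"roll":0},
    {"hand":1,"x":1,"y":0.669,"z":-0.5,"roll":0}
  ]
}}

```text
time_s: 14.12
tcp_pos: [0.4595, 0.1976, 0.1085]
tcp_rot: [-0.0, 1.0, -0.0, 0.0]
ft_force: [0.9, -0.4, -0.6]
grip_width: 0.0368
grasp_force: 60.1
```

```bash
cat >> h.py <<'E'
def meas(p,n,xy,lidz,dx,dy):
    "held lid vs jar n in scene picture; lidz = lid origin z"
    r=LIDS[n][0]; f1=fit([p],xy,[(r,lidz+.024)],.009); f2=fit([p],xy,[(r,lidz+.010),(r,lidz+.024)],.009)
    print("held",f1[0].round(4),round(f1[1],1),f2[0].round(4),round(f2[1],1)); return f2[0]
E
python3 - <<'E'
from h import *
p=get_image("scene"); s=observe(); t=s["tcp_pos"]; print(t,s["grip_width"],s["grasp_force"])
c=meas(p,"narrow",t[:2]+[-.003,.003],t[2]+.0386,0,0)
print(fit([p],(.450,.2008),[(.0145,.095),(.0185,.095)],.006))
draw(p,[(c,.0195,t[2]+.0386+.024),(c,.0195,t[2]+.0386+.01),((.45,.2008),.0185,.095)],"n1.png",[proj(p,[*c,.13])[0]]*3)
x=cv2.imread("pics/n1.png")[:,:256]; cv2.imwrite("pics/n1.png",cv2.resize(x,(768,576)))
E
```

```text
[0.45984864 0.1973313  0.10836208] 0.03695391165315418 60.09708523750305
held [0.4578 0.2013] 34.6 [0.4565 0.1986] 33.3
(array([0.4497, 0.2011]), np.float64(48.25636941284273))
```

View pics/n1.png

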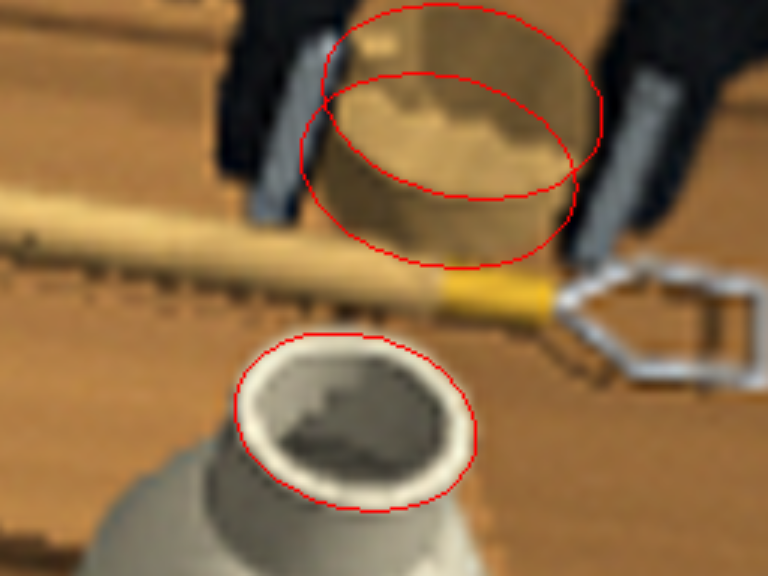

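Picture n1 shows the lid held level above the flask, at crop (130, 460), with the mouth at (420, 355). The measured centre agrees with the offset model to 1 mm, so I'll lower it.

Request:
{"api": "move_arm", "payload": {
  "deltas": [
    {"hand":1,"x":0.049,"y":0.003,"z":0,"roll":0},
    {"hand":1,"x":0.049,"y":0.003,"z":0.1,"roll":0},
    {"hand":1,"x":0.049,"y":0.003,"z":0.25,"roll":0},
    {"hand":1,"x":0.049,"y":0.003,"z":0.33,"roll":0},
    {"hand":1,"x":0.049,"y":0.003,"z":0.37,"roll":0},
    {"hand":1,"x":0.049,"y":0.003,"z":0.4,"roll":0},
    {"hand":1,"x":0.049,"y":0.003,"z":0.4,"roll":0}
  ]
}}

```text
time_s: 15.05
tcp_pos: [0.4543, 0.1995, 0.0524]
tcp_rot: [-0.0, 1.0, 0.002, 0.003]
ft_force: [-4.6, 2.0, 33.2]
grip_width: 0.037
grasp_force: 79.5
```

Request:
{"api": "move_arm", "payload": {
  "deltas": [
    {"hand":1,"x":0,"y":0,"z":-0.06,"roll":0},
    {"hand":1,"x":0,"y":0,"z":-0.1,"roll":0},
    {"hand":1,"x":0,"y":0,"z":-0.1,"roll":0}
  ]
}}

```text
time_s: 15.42
tcp_pos: [0.452, 0.1981, 0.0633]
tcp_rot: [0.0, 1.0, 0.0, 0.0]
ft_force: [-0.5, 0.4, -0.8]
grip_width: 0.0365
grasp_force: 60.1
```

```bash
python3 - <<'E'
from h import *
p=get_image("scene"); s=observe(); t=s["tcp_pos"]; print(t,s["ft_force"],s["grip_width"])
for dz in (.034,.0386,.043):
  for r in(.0185,.0195): 
    print(dz,r,fit([p],t[:2]+[-.003,.003],[(r,t[2]+dz+.024)],.009),fit([p],t[:2]+[-.003,.003],[(r,t[2]+dz+.01)],.009))
x=[]
cr=proj(p,[.45,.2008,.11])[0].astype(int)
save(p,"n2.png",(cr[0]-36,cr[0]+30,cr[1]-44,cr[1]+44),9)
print(cr)
E
```

```text
[0.45182693 0.19801818 0.06295926] [ 0.04508828  0.09561141 -0.78968553] 0.03681899392544857
0.034 0.0185 (array([0.44522693, 0.20001818]), np.float64(33.355356088289845)) (array([0.45452693, 0.19971818]), np.float64(36.58709132355053))
0.034 0.0195 (array([0.44682693, 0.20331818]), np.float64(33.88548867515167)) (array([0.45382693, 0.19871818]), np.float64(39.1784506648394))
0.0386 0.0185 (array([0.44982693, 0.19901818]), np.float64(33.58568246755848)) (array([0.45872693, 0.19831818]), np.float64(36.98706102401274))
0.0386 0.0195 (array([0.44822693, 0.19871818]), np.float64(34.493114671229854)) (array([0.45812693, 0.19771818]), np.float64(39.31145597660554))
0.043 0.0185 (array([0.45382693, 0.19801818]), np.float64(33.76630471257367)) (array([0.44082693, 0.20131818]), np.float64(33.139883285794106))
0.043 0.0195 (array([0.45252693, 0.19771818]), np.float64(34.5695018185583)) (array([0.43922693, 0.20071818]), np.float64(34.28949027117022))
[167 404]
```

View pics/n2.png

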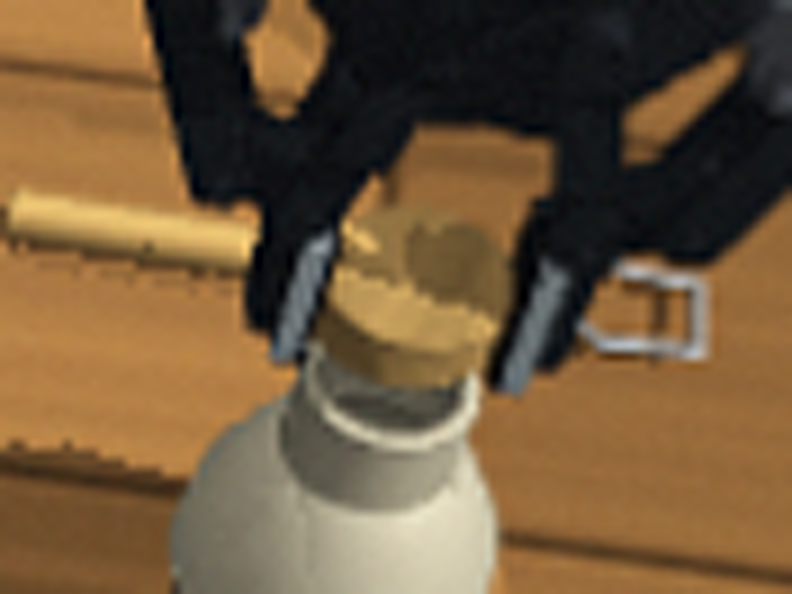

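Picture n2, the last one I may view, shows the lid's lower front edge at crop (389, 407) and the rim's front edge at (448, 390). The lid seems a few mm too far back. I'll turn those pixels into positions.

```bash
python3 - <<'E'
from h import *
p=get_image("scene")
P=lambda r,c,z:at_z(p,131+r/9-.45,360+c/9-.45,z).round(4)
print("rim front",P(448,390,.095),"L/R",P(385,308,.095),P(400,478,.095))
for z in(.1116,.115): print("lid bottom front",P(389,407,z))
for z in(.1256,.129): print("lid top front",P(366,412,z))
for z in(.106,.109): print("pads",P(358,285,z),P(390,512,z))
c=p["color"].astype(int); col=404
for r in range(150,186): print(r,c[r,col].tolist(),end=' ')
E
```

```text
rim front [0.4684 0.2011 0.095 ] L/R [0.4542 0.184  0.095 ] [0.4518 0.2185 0.095 ]
lid bottom front [0.467  0.2006 0.1116]
lid bottom front [0.4701 0.1999 0.115 ]
lid top front [0.4737 0.1985 0.1256]
lid top front [0.4769 0.1978 0.129 ]
pads [0.4578 0.1771 0.106 ] [0.4581 0.2227 0.106 ]
pads [0.4606 0.1766 0.109 ] [0.4609 0.2219 0.109 ]
150 [114, 77, 43] 151 [124, 85, 48] 152 [122, 84, 46] 153 [133, 96, 53] 154 [144, 112, 63] 155 [145, 113, 63] 156 [148, 116, 66] 157 [148, 115, 65] 158 [146, 114, 66] 159 [146, 113, 65] 160 [150, 119, 68] 161 [149, 118, 68] 162 [169, 135, 77] 163 [206, 166, 95] 164 [201, 162, 93] 165 [197, 159, 92] 166 [190, 152, 87] 167 [192, 153, 89] 168 [185, 149, 86] 169 [140, 110, 64] 170 [115, 89, 53] 171 [118, 95, 54] 172 [125, 100, 55] 173 [122, 98, 60] 174 [99, 93, 73] 175 [92, 87, 74] 176 [62, 60, 51] 177 [68, 67, 55] 178 [91, 89, 73] 179 [173, 164, 141] 180 [208, 197, 172] 181 [134, 129, 109] 182 [144, 139, 117] 183 [148, 144, 121] 184 [153, 145, 124] 185 [153, 147, 125]
```

The fingertips reach below the disc, and the neck (37 mm) is nearly as wide as the disc (39 mm), so it was the tips that met the rim. With the plug's foot about 4 mm inside the mouth I can release and it will drop home. I'll grip the other lids higher.

Request:
{"api": "move_arm", "payload": {
  "deltas": [
    {"hand":1,"x":0,"y":0.005,"z":0.03,"roll":0},
    {"hand":1,"x":0,"y":0.005,"z":0.06,"roll":0},
    {"hand":1,"x":0,"y":0.005,"z":0.06,"roll":0},
    {"hand":1,"x":0,"y":0.005,"z":0.06,"roll":0}
  ]
}}

```text
time_s: 16.02
tcp_pos: [0.4518, 0.1988, 0.0541]
tcp_rot: [-0.0, 1.0, -0.0, -0.0]
ft_force: [-0.0, -0.0, -0.0]
grip_width: 0.0371
grasp_force: 60.0
```

```bash
python3 - <<'E'
from h import *
s=observe(); print(s["tcp_pos"],s["ft_force"],s["wrist_torque"])
E
```

```text
[0.45182756 0.1988426  0.0541047 ] [-0.03952962 -0.03887153 -0.02019855] [-0.01127466 -0.02123225 -0.00847189]
```

Request:
{"api": "move_arm", "payload": {
  "deltas": [
    {"hand":1,"x":0,"y":0,"z":0.01,"roll":0},
    {"hand":1,"x":0,"y":0,"z":0.015,"roll":0},
    {"hand":1,"x":0,"y":0,"z":0.015,"roll":0}
  ]
}}

```text
time_s: 16.4
tcp_pos: [0.4519, 0.1989, 0.0519]
tcp_rot: [-0.0, 1.0, 0.0, 0.0]
ft_force: [0.8, 0.6, 1.3]
grip_width: 0.0371
grasp_force: 60.4
```

```bash
python3 - <<'E'
from h import *
s=observe(); print(s["tcp_pos"],s["ft_force"],s["wrist_torque"])
E
```

```text
[0.45185145 0.19892161 0.05191   ] [0.7777625  0.62309318 1.25709769] [ 0.2237237   0.00173635 -0.03310779]
```

Request:
{"api": "move_arm", "payload": {
  "deltas": [
    {"hand":1,"x":0,"y":0.01,"z":-0.015,"roll":0},
    {"hand":1,"x":0,"y":0.01,"z":0,"roll":0},
    {"hand":1,"x":0,"y":0.01,"z":0.015,"roll":0},
    {"hand":1,"x":0,"y":0.01,"z":0.02,"roll":0},
    {"hand":1,"x":0,"y":0.01,"z":0.02,"roll":0}
  ]
}}

```text
time_s: 17.02
tcp_pos: [0.4518, 0.2003, 0.0487]
tcp_rot: [-0.0, 1.0, -0.0, -0.0]
ft_force: [1.4, -0.4, 0.0]
grip_width: 0.0372
grasp_force: 60.4
```

```bash
python3 - <<'E'
from h import *
s=observe(); print(s["tcp_pos"],s["ft_force"],s["wrist_torque"])
E
```

```text
[0.45177685 0.20028368 0.0487474 ] [ 1.4316891  -0.35682622  0.01924419] [-0.14088797  0.00357027 -0.03484292]
```

The way is clear now, so the y centring was the trouble. Going on down.

Request:
{"api": "move_arm", "payload": {
  "deltas": [
    {"hand":1,"x":0,"y":0,"z":0.01,"roll":0},
    {"hand":1,"x":0,"y":0,"z":0.02,"roll":0},
    {"hand":1,"x":0,"y":0,"z":0.02,"roll":0}
  ]
}}

```text
time_s: 17.4
tcp_pos: [0.4522, 0.2003, 0.0466]
tcp_rot: [-0.0, 1.0, -0.0, 0.0]
ft_force: [-2.2, -2.3, 8.0]
grip_width: 0.0369
grasp_force: 61.3
```

Contact came at 0.0466 against a predicted seat of 0.0464, so the lid is home. Releasing.

Request:
{"api": "move_arm", "payload": {
  "deltas": [
    {"hand":0.1,"x":0,"y":0,"z":-0.005,"roll":0},
    {"hand":-0.3,"x":0,"y":0,"z":-0.005,"roll":0},
    {"hand":-0.6,"x":0,"y":0,"z":-0.005,"roll":0},
    {"hand":-0.8,"x":0,"y":0,"z":-0.005,"roll":0},
    {"hand":-0.8,"x":0,"y":0,"z":-0.2,"roll":0},
    {"hand":-0.8,"x":0,"y":0,"z":-0.45,"roll":0},
    {"hand":-0.8,"x":-0.5,"y":-0.3,"z":-0.5,"roll":0},
    {"hand":-0.8,"x":-1,"y":-0.65,"z":-0.5,"roll":0},
    {"hand":-0.8,"x":-1,"y":-0.65,"z":-0.5,"roll":0},
    {"hand":-0.8,"x":-1,"y":-0.65,"z":-0.5,"roll":0},
    {"hand":-0.8,"x":-1,"y":-0.65,"z":-0.5,"roll":0}
  ]
}}

```text
time_s: 18.77
tcp_pos: [0.6015, 0.103, 0.1205]
tcp_rot: [0.0, 1.0, 0.0, -0.0]
ft_force: [-0.5, 0.3, 0.4]
grip_width: 0.0768
grasp_force: 0.0
```

```bash
python3 - <<'E'
from h import *
p=get_image("scene"); s=observe(); print(s["tcp_pos"],s["grip_width"])
print("seated narrow",[fit([p],(.45,.2008),[(.0195,z)],.009) for z in(.109,.095)])
for n in("small","medium","wide"): print(n,fit([p],(.607,.102),[LIDS[n]],.009))
print([(m["score"],m["centre"],m["region"].sum()) for m in masks_of(p,"lid_narrow")])
E
```

```text
[0.60123628 0.10335562 0.12081286] 0.07689189297908965
seated narrow [(array([0.4483, 0.2015]), np.float64(25.69443817405717)), (array([0.45  , 0.1981]), np.float64(27.0919812910754))]
small (array([0.606, 0.102]), np.float64(43.65256428068703))
medium (array([0.6083, 0.1024]), np.float64(19.66886966906884))
wide (array([0.6076, 0.103 ]), np.float64(22.867678697699205))
[]
```

Request:
{"api": "move_arm", "payload": {
  "deltas": [
    {"hand":-0.6,"x":-0.05,"y":-0.017,"z":0.2,"roll":0},
    {"hand":-0.6,"x":-0.05,"y":-0.017,"z":0.5,"roll":0},
    {"hand":-0.6,"x":-0.05,"y":-0.017,"z":0.693,"roll":0},
    {"hand":-0.6,"x":-0.05,"y":-0.017,"z":0.693,"roll":0},
    {"hand":-0.2,"x":-0.05,"y":-0.017,"z":0.693,"roll":0},
    {"hand":1,"x":-0.05,"y":-0.017,"z":0.693,"roll":0},
    {"hand":1,"x":-0.05,"y":-0.017,"z":0.693,"roll":0},
    {"hand":1,"x":-0.05,"y":-0.017,"z":0.693,"roll":0},
    {"hand":1,"x":-0.05,"y":-0.017,"z":0.693,"roll":0}
  ]
}}

```text
time_s: 20.0
tcp_pos: [0.6105, 0.1007, 0.0195]
tcp_rot: [-0.0, 1.0, 0.0, 0.002]
ft_force: [-0.5, 1.4, 7.8]
grip_width: 0.0449
grasp_force: 61.6
```

Request:
{"api": "move_arm", "payload": {
  "deltas": [
    {"hand":1,"x":0,"y":0,"z":-0.1,"roll":0},
    {"hand":1,"x":0,"y":0,"z":-0.4,"roll":0},
    {"hand":1,"x":0,"y":0,"z":-0.67,"roll":0},
    {"hand":1,"x":0.25,"y":-0.4,"z":-0.67,"roll":0},
    {"hand":1,"x":0.5,"y":-0.8,"z":-0.67,"roll":0},
    {"hand":1,"x":0.6,"y":-1,"z":-0.67,"roll":0},
    {"hand":1,"x":0.6,"y":-1,"z":-0.67,"roll":0}
  ]
}}

```text
time_s: 20.88
tcp_pos: [0.5185, -0.0519, 0.1194]
tcp_rot: [0.001, 1.0, -0.0, 0.001]
ft_force: [0.9, 0.4, 0.3]
grip_width: 0.0454
grasp_force: 61.4
```

Request:
{"api": "move_arm", "payload": {
  "deltas": [
    {"hand":1,"x":0.2,"y":-0.4,"z":0,"roll":0},
    {"hand":1,"x":0.4,"y":-0.8,"z":0,"roll":0},
    {"hand":1,"x":0.437,"y":-1,"z":0,"roll":0},
    {"hand":1,"x":0.437,"y":-1,"z":0.1,"roll":0},
    {"hand":1,"x":0.437,"y":-1,"z":0.2,"roll":0},
    {"hand":1,"x":0.437,"y":-1,"z":0.2,"roll":0}
  ]
}}

```text
time_s: 21.62
tcp_pos: [0.4537, -0.1984, 0.0861]
tcp_rot: [-0.001, 1.0, 0.001, -0.001]
ft_force: [-0.1, -0.6, -0.1]
grip_width: 0.0453
grasp_force: 61.5
```

```bash
cat >> h.py <<'E'
def rad(p,c0,r,z,lo=(-110,-20)):
    "fit the circle on the camera-facing (+x) arc only"
    global T; T0=T; T=np.radians(np.linspace(-60,60,61)); out=fit([p],c0,[(r,z)],.009); T=T0; return out
E
python3 - <<'E'
from h import *
p=get_image("scene"); s=observe(); t=s["tcp_pos"]; print(t,s["grip_width"],s["ft_force"])
c0=t[:2]+[-.0035,.001]
for dz in (.0285,):
  for r in(.024,):
    for h in (.024,.010): print(dz,h,rad(p,c0,r,t[2]+dz+h),fit([p],c0,[(r,t[2]+dz+h)],.009))
print(fit([p],(.4502,-.2037),[(.019,.085),(.023,.085)],.006))
b=np.array([t[0]-.0035,t[1]+.001])
# column profile through expected front
for h in(.024,.010): print("exp front row/col",proj(p,[b[0]+.024,b[1],t[2]+.0285+h])[0].round(1),"left",proj(p,[b[0],b[1]-.024,t[2]+.0285+h])[0].round(1),"right",proj(p,[b[0],b[1]+.024,t[2]+.0285+h])[0].round(1))
r,cc=proj(p,[b[0]+.024,b[1],t[2]+.0285+.010])[0].round().astype(int)
for q in range(r-22,r+10): print(q,p["color"][q,cc].tolist(),end=' ')
E
```

```text
[ 0.45398535 -0.19863118  0.08696303] 0.045393647518230176 [ 0.25033284  1.06551198 -0.14599437]
0.0285 0.024 (array([ 0.45018535, -0.19763118]), np.float64(41.276686534390414)) (array([ 0.45048535, -0.19833118]), np.float64(38.2680820376884))
0.0285 0.01 (array([ 0.44918535, -0.19833118]), np.float64(32.15607030470882)) (array([ 0.44878535, -0.19933118]), np.float64(29.218616737622515))
(array([ 0.4506, -0.2033]), np.float64(38.813713378888885))
exp front row/col [137.  192.8] left [126.8 185. ] right [130.  208.8]
exp front row/col [142.4 194.2] left [132.2 186.4] right [135.4 210. ]
120 [173, 126, 66] 121 [161, 125, 72] 122 [163, 130, 76] 123 [164, 129, 73] 124 [160, 127, 70] 125 [160, 126, 73] 126 [157, 124, 71] 127 [150, 117, 67] 128 [167, 133, 75] 129 [201, 162, 95] 130 [206, 167, 95] 131 [221, 180, 106] 132 [211, 173, 101] 133 [193, 154, 88] 134 [197, 158, 91] 135 [194, 156, 90] 136 [195, 157, 90] 137 [183, 147, 85] 138 [124, 97, 55] 139 [128, 101, 59] 140 [126, 100, 57] 141 [125, 96, 53] 142 [134, 106, 69] 143 [159, 144, 115] 144 [125, 122, 103] 145 [104, 100, 85] 146 [176, 170, 145] 147 [174, 168, 143] 148 [171, 163, 140] 149 [173, 165, 142] 150 [171, 165, 140] 151 [173, 165, 141]
```

Request:
{"api": "move_arm", "payload": {
  "deltas": [
    {"hand":1,"x":-0.003,"y":-0.034,"z":0,"roll":0},
    {"hand":1,"x":-0.003,"y":-0.034,"z":0.08,"roll":0},
    {"hand":1,"x":-0.003,"y":-0.034,"z":0.16,"roll":0},
    {"hand":1,"x":-0.003,"y":-0.034,"z":0.2,"roll":0},
    {"hand":1,"x":-0.003,"y":-0.034,"z":0.24,"roll":0},
    {"hand":1,"x":-0.003,"y":-0.034,"z":0.24,"roll":0}
  ]
}}

```text
time_s: 22.42
tcp_pos: [0.4541, -0.2047, 0.051]
tcp_rot: [-0.0, 1.0, 0.0, -0.0]
ft_force: [-0.5, 0.0, 0.1]
grip_width: 0.0451
grasp_force: 61.5
```

Free so far, with the plug about 5 mm in. Now the rest of the way.

Request:
{"api": "move_arm", "payload": {
  "deltas": [
    {"hand":1,"x":0,"y":0,"z":0.015,"roll":0},
    {"hand":1,"x":0,"y":0,"z":0.03,"roll":0},
    {"hand":1,"x":0,"y":0,"z":0.03,"roll":0}
  ]
}}

```text
time_s: 22.8
tcp_pos: [0.4544, -0.2047, 0.047]
tcp_rot: [-0.0, 1.0, 0.0, 0.0]
ft_force: [2.1, 1.9, 0.7]
grip_width: 0.0453
grasp_force: 61.5
```

Request:
{"api": "move_arm", "payload": {
  "deltas": [
    {"hand":1,"x":0,"y":0,"z":0.012,"roll":0},
    {"hand":1,"x":0,"y":0,"z":0.012,"roll":0}
  ]
}}

```text
time_s: 23.05
tcp_pos: [0.4549, -0.2048, 0.0465]
tcp_rot: [-0.0, 1.0, -0.0, 0.001]
ft_force: [-2.3, 4.7, 13.6]
grip_width: 0.0452
grasp_force: 62.5
```

The lid is seated at 0.0465, just as predicted. Release and go back to the stack.

Request:
{"api": "move_arm", "payload": {
  "deltas": [
    {"hand":0,"x":0,"y":0,"z":-0.008,"roll":0},
    {"hand":-0.4,"x":0,"y":0,"z":-0.008,"roll":0},
    {"hand":-0.7,"x":0,"y":0,"z":-0.008,"roll":0},
    {"hand":-0.9,"x":0,"y":0,"z":-0.008,"roll":0},
    {"hand":-0.9,"x":0,"y":0,"z":-0.2,"roll":0},
    {"hand":-0.9,"x":0,"y":0,"z":-0.5,"roll":0},
    {"hand":-0.9,"x":-0.2,"y":0.3,"z":-0.5,"roll":0},
    {"hand":-0.9,"x":-0.5,"y":0.7,"z":-0.5,"roll":0},
    {"hand":-0.9,"x":-0.7,"y":1,"z":-0.5,"roll":0},
    {"hand":-0.9,"x":-0.7,"y":1,"z":-0.5,"roll":0}
  ]
}}

```text
time_s: 24.3
tcp_pos: [0.5605, -0.0518, 0.1196]
tcp_rot: [-0.002, 1.0, 0.0, -0.0]
ft_force: [-1.0, -0.4, 0.4]
grip_width: 0.0816
grasp_force: 0.0
```

Request:
{"api": "move_arm", "payload": {
  "deltas": [
    {"hand":-0.9,"x":-0.15,"y":0.4,"z":0,"roll":0},
    {"hand":-0.9,"x":-0.3,"y":0.8,"z":0,"roll":0},
    {"hand":-0.9,"x":-0.34,"y":1,"z":0,"roll":0},
    {"hand":-0.9,"x":-0.34,"y":1,"z":0,"roll":0},
    {"hand":-0.9,"x":-0.34,"y":1,"z":0,"roll":0}
  ]
}}

```text
time_s: 24.92
tcp_pos: [0.6101, 0.0943, 0.12]
tcp_rot: [0.0, 1.0, -0.0, -0.0]
ft_force: [-0.7, -0.2, -0.1]
grip_width: 0.0814
grasp_force: 0.0
```

```bash
cat > chk.py <<'E'
from h import *
p=get_image("scene"); s=observe(); print(s["tcp_pos"],s["grip_width"])
J=dict(narrow=(.4498,.2008,.085),small=(.4504,-.2035,.075),medium=(.612,.3055,.095),wide=(.6141,-.3085,.095))
for n,(x,y,z) in J.items(): print("on jar",n,rad(p,(x,y),LIDS[n][0],z+.024),rad(p,(x,y),LIDS[n][0],z+.010))
for n in("medium","wide"): print(n,fit([p],(.607,.102),[LIDS[n]],.009),rad(p,(.607,.102),*LIDS[n]))
E
python3 chk.py
```

```text
[0.6100685  0.09405402 0.12013998] 0.0811555951921069
on jar narrow (array([0.4481, 0.2035]), np.float64(28.27722579357695)) (array([0.4472, 0.205 ]), np.float64(23.934141282595732))
on jar small (array([ 0.4501, -0.2038]), np.float64(32.37812687226239)) (array([ 0.4484, -0.2042]), np.float64(17.896289920255676))
on jar medium (array([0.6157, 0.2975]), np.float64(48.81201044810278)) (array([0.608 , 0.3031]), np.float64(48.96561505923988))
on jar wide (array([ 0.6168, -0.3015]), np.float64(50.4959841358782)) (array([ 0.6087, -0.3118]), np.float64(50.17901527070713))
medium (array([0.608, 0.103]), np.float64(40.53537355497356)) (array([0.608 , 0.1027]), np.float64(48.11266524553172))
wide (array([0.6073, 0.103 ]), np.float64(23.78743869797276)) (array([0.6073, 0.1033]), np.float64(37.75048250596603))
```

Request:
{"api": "move_arm", "payload": {
  "deltas": [
    {"hand":-0.8,"x":-0.01,"y":0.05,"z":0.2,"roll":0},
    {"hand":-0.8,"x":-0.01,"y":0.05,"z":0.5,"roll":0},
    {"hand":-0.8,"x":-0.01,"y":0.05,"z":0.75,"roll":0},
    {"hand":-0.8,"x":-0.01,"y":0.05,"z":0.86,"roll":0},
    {"hand":-0.8,"x":-0.01,"y":0.05,"z":0.86,"roll":0},
    {"hand":-0.4,"x":-0.01,"y":0.05,"z":0.86,"roll":0},
    {"hand":1,"x":-0.01,"y":0.05,"z":0.86,"roll":0},
    {"hand":1,"x":-0.01,"y":0.05,"z":0.86,"roll":0},
    {"hand":1,"x":-0.01,"y":0.05,"z":0.86,"roll":0}
  ]
}}

```text
time_s: 26.1
tcp_pos: [0.6131, 0.1028, -0.0063]
tcp_rot: [-0.0, 1.0, 0.0, 0.002]
ft_force: [-0.4, -1.5, 7.0]
grip_width: 0.0546
grasp_force: 63.6
```

Request:
{"api": "move_arm", "payload": {
  "deltas": [
    {"hand":1,"x":0,"y":0,"z":-0.1,"roll":0},
    {"hand":1,"x":0,"y":0,"z":-0.4,"roll":0},
    {"hand":1,"x":0,"y":0,"z":-0.81,"roll":0},
    {"hand":1,"x":0,"y":0,"z":-0.81,"roll":0},
    {"hand":1,"x":0,"y":0.4,"z":-0.81,"roll":0},
    {"hand":1,"x":-0.02,"y":0.8,"z":-0.81,"roll":0},
    {"hand":1,"x":-0.02,"y":1,"z":-0.81,"roll":0},
    {"hand":1,"x":-0.02,"y":1,"z":-0.81,"roll":0}
  ]
}}

```text
time_s: 27.1
tcp_pos: [0.6144, 0.2546, 0.113]
tcp_rot: [-0.001, 1.0, 0.0, 0.0]
ft_force: [-0.3, -0.3, -0.4]
grip_width: 0.0544
grasp_force: 63.3
```

Request:
{"api": "move_arm", "payload": {
  "deltas": [
    {"hand":1,"x":0,"y":0.2,"z":0,"roll":0},
    {"hand":1,"x":0,"y":0.353,"z":0,"roll":0},
    {"hand":1,"x":0,"y":0.353,"z":0.05,"roll":0},
    {"hand":1,"x":0,"y":0.353,"z":0.05,"roll":0}
  ]
}}

```text
time_s: 27.6
tcp_pos: [0.6144, 0.3049, 0.1042]
tcp_rot: [-0.0, 1.0, -0.0, -0.001]
ft_force: [0.4, 0.5, 0.6]
grip_width: 0.0548
grasp_force: 63.3
```

```bash
cat > held.py <<'E'
from h import *
import sys
n,dz,jx,jy=sys.argv[1],*map(float,sys.argv[2:])
p=get_image("scene"); s=observe(); t=s["tcp_pos"]; print(t,s["grip_width"],s["ft_force"])
c0=t[:2]+[-.0035,.001]; r=LIDS[n][0]
for h in (.024,.010): print(h,rad(p,c0,r,t[2]+dz+h),fit([p],c0,[(r,t[2]+dz+h)],.009))
rj,zj=JARS[n]; print("jar",fit([p],(jx,jy),[(rj,zj),(rj+.004,zj)],.006),rad(p,(jx,jy),rj+.004,zj))
for h in(.024,.010): print("exp front row/col",proj(p,[c0[0]+r,c0[1],t[2]+dz+h])[0].round(1))
q0,cc=proj(p,[c0[0]+r,c0[1],t[2]+dz+.010])[0].round().astype(int)
for q in range(q0-14,q0+8): print(q,p["color"][q,cc].tolist(),end=' ')
E
python3 held.py medium .0303 .612 .3058
```

```text
[0.61464734 0.30484321 0.10468438] 0.05486702038088968 [-0.30351024  0.69947033  0.10262108]
0.024 (array([0.61014734, 0.30654321]), np.float64(43.02637632554687)) (array([0.61044734, 0.30614321]), np.float64(29.255296514877298))
0.01 (array([0.60914734, 0.30614321]), np.float64(17.8371639620285)) (array([0.61384734, 0.30784321]), np.float64(23.26722212937387))
jar (array([0.6123, 0.3058]), np.float64(33.61478213668332)) (array([0.6093, 0.3025]), np.float64(49.48484881154649))
exp front row/col [251.  484.8]
exp front row/col [255.8 481.1]
242 [169, 135, 77] 243 [170, 135, 77] 244 [173, 136, 79] 245 [179, 145, 82] 246 [182, 144, 83] 247 [179, 143, 83] 248 [179, 142, 81] 249 [172, 136, 80] 250 [105, 82, 46] 251 [99, 77, 47] 252 [102, 80, 43] 253 [109, 85, 49] 254 [104, 82, 45] 255 [81, 71, 56] 256 [83, 78, 68] 257 [75, 74, 61] 258 [74, 71, 60] 259 [72, 70, 58] 260 [73, 69, 58] 261 [69, 66, 57] 262 [70, 67, 56] 263 [65, 61, 54]
```

Request:
{"api": "move_arm", "payload": {
  "deltas": [
    {"hand":1,"x":-0.013,"y":-0.003,"z":0,"roll":0},
    {"hand":1,"x":-0.013,"y":-0.003,"z":0.08,"roll":0},
    {"hand":1,"x":-0.013,"y":-0.003,"z":0.15,"roll":0},
    {"hand":1,"x":-0.013,"y":-0.003,"z":0.19,"roll":0},
    {"hand":1,"x":-0.013,"y":-0.003,"z":0.23,"roll":0},
    {"hand":1,"x":-0.013,"y":-0.003,"z":0.23,"roll":0}
  ]
}}

```text
time_s: 28.4
tcp_pos: [0.6165, 0.3052, 0.0701]
tcp_rot: [-0.0, 1.0, -0.0, -0.0]
ft_force: [-0.2, -1.8, 0.6]
grip_width: 0.0544
grasp_force: 63.3
```

Request:
{"api": "move_arm", "payload": {
  "deltas": [
    {"hand":1,"x":0,"y":0,"z":0.015,"roll":0},
    {"hand":1,"x":0,"y":0,"z":0.03,"roll":0},
    {"hand":1,"x":0,"y":0,"z":0.03,"roll":0}
  ]
}}

```text
time_s: 28.78
tcp_pos: [0.6166, 0.3052, 0.066]
tcp_rot: [-0.0, 1.0, -0.0, -0.0]
ft_force: [0.2, -0.7, -0.5]
grip_width: 0.0545
grasp_force: 63.3
```

Request:
{"api": "move_arm", "payload": {
  "deltas": [
    {"hand":1,"x":0,"y":0,"z":0.012,"roll":0},
    {"hand":1,"x":0,"y":0,"z":0.02,"roll":0},
    {"hand":1,"x":0,"y":0,"z":0.02,"roll":0}
  ]
}}

```text
time_s: 29.15
tcp_pos: [0.6172, 0.3054, 0.0648]
tcp_rot: [-0.0, 1.0, 0.0, 0.001]
ft_force: [-2.4, -1.2, 10.8]
grip_width: 0.0545
grasp_force: 64.2
```

The lid is seated at 0.0648 (predicted 0.0647). Release and go back for the last one.

Request:
{"api": "move_arm", "payload": {
  "deltas": [
    {"hand":-0.2,"x":0,"y":0,"z":-0.008,"roll":0},
    {"hand":-0.6,"x":0,"y":0,"z":-0.008,"roll":0},
    {"hand":-0.9,"x":0,"y":0,"z":-0.008,"roll":0},
    {"hand":-0.9,"x":0,"y":0,"z":-0.008,"roll":0},
    {"hand":-0.9,"x":0,"y":0,"z":-0.2,"roll":0},
    {"hand":-0.9,"x":0,"y":0,"z":-0.4,"roll":0},
    {"hand":-0.9,"x":0,"y":-0.4,"z":-0.4,"roll":0},
    {"hand":-0.9,"x":0.02,"y":-0.8,"z":-0.4,"roll":0},
    {"hand":-0.9,"x":0.04,"y":-1,"z":-0.4,"roll":0},
    {"hand":-0.9,"x":0.04,"y":-1,"z":-0.4,"roll":0}
  ]
}}

```text
time_s: 30.4
tcp_pos: [0.6107, 0.1534, 0.1234]
tcp_rot: [0.001, 1.0, -0.0, 0.0]
ft_force: [0.3, 0.3, 0.5]
grip_width: 0.0813
grasp_force: 0.0
```

Request:
{"api": "move_arm", "payload": {
  "deltas": [
    {"hand":-0.9,"x":0,"y":-0.353,"z":0,"roll":0},
    {"hand":-0.9,"x":0,"y":-0.353,"z":0.1,"roll":0},
    {"hand":-0.9,"x":0,"y":-0.353,"z":0.1,"roll":0}
  ]
}}

```text
time_s: 30.78
tcp_pos: [0.6102, 0.103, 0.1067]
tcp_rot: [-0.0, 1.0, 0.0, -0.001]
ft_force: [-0.5, 0.2, -0.4]
grip_width: 0.0811
grasp_force: 0.0
```

```bash
python3 chk.py
```

```text
[0.61043243 0.10328931 0.10748409] 0.08112182016934663
on jar narrow (array([0.4465, 0.2041]), np.float64(27.220511644609413)) (array([0.4485, 0.2028]), np.float64(25.882659777303825))
on jar small (array([ 0.4501, -0.2038]), np.float64(32.7418388353594)) (array([ 0.4484, -0.2042]), np.float64(18.390086753541954))
on jar medium (array([0.612 , 0.3065]), np.float64(36.390771849766566)) (array([0.6113, 0.3072]), np.float64(27.164181148930677))
on jar wide (array([ 0.6168, -0.3015]), np.float64(50.47239952037026)) (array([ 0.6087, -0.3118]), np.float64(50.16727453805355))
medium (array([0.6003, 0.0957]), np.float64(14.830097228371578)) (array([0.6172, 0.0946]), np.float64(20.152911213924764))
wide (array([0.6073, 0.103 ]), np.float64(42.842663941658174)) (array([0.607, 0.103]), np.float64(50.929721384088545))
```

Request:
{"api": "move_arm", "payload": {
  "deltas": [
    {"hand":-0.9,"x":-0.001,"y":-0.008,"z":0.3,"roll":0},
    {"hand":-0.9,"x":-0.001,"y":-0.008,"z":0.6,"roll":0},
    {"hand":-0.9,"x":-0.001,"y":-0.008,"z":0.85,"roll":0},
    {"hand":-0.9,"x":-0.001,"y":-0.008,"z":0.95,"roll":0},
    {"hand":-0.9,"x":-0.001,"y":-0.008,"z":0.95,"roll":0},
    {"hand":-0.6,"x":-0.001,"y":-0.008,"z":0.95,"roll":0},
    {"hand":1,"x":-0.001,"y":-0.008,"z":0.95,"roll":0},
    {"hand":1,"x":-0.001,"y":-0.008,"z":0.95,"roll":0},
    {"hand":1,"x":-0.001,"y":-0.008,"z":0.95,"roll":0}
  ]
}}

```text
time_s: 31.95
tcp_pos: [0.6122, 0.1014, -0.0317]
tcp_rot: [-0.0, 1.0, 0.0, 0.002]
ft_force: [-3.0, 1.3, 8.7]
grip_width: 0.0631
grasp_force: 65.3
```

Request:
{"api": "move_arm", "payload": {
  "deltas": [
    {"hand":1,"x":0,"y":0,"z":-0.1,"roll":0},
    {"hand":1,"x":0,"y":0,"z":-0.4,"roll":0},
    {"hand":1,"x":0,"y":0,"z":-0.7,"roll":0},
    {"hand":1,"x":0,"y":0,"z":-1,"roll":0},
    {"hand":1,"x":0,"y":0,"z":-1,"roll":0},
    {"hand":1,"x":0,"y":-0.4,"z":-1,"roll":0},
    {"hand":1,"x":0,"y":-0.8,"z":-1,"roll":0},
    {"hand":1,"x":0,"y":-1,"z":-1,"roll":0}
  ]
}}

```text
time_s: 32.95
tcp_pos: [0.6105, -0.0515, 0.116]
tcp_rot: [0.001, 1.0, -0.0, 0.0]
ft_force: [0.6, 0.4, -1.2]
grip_width: 0.0633
grasp_force: 65.9
```

Request:
{"api": "move_arm", "payload": {
  "deltas": [
    {"hand":1,"x":0,"y":-0.4,"z":0,"roll":0},
    {"hand":1,"x":0,"y":-0.8,"z":0,"roll":0},
    {"hand":1,"x":-0.02,"y":-1,"z":0,"roll":0},
    {"hand":1,"x":-0.02,"y":-1,"z":0,"roll":0}
  ]
}}

```text
time_s: 33.45
tcp_pos: [0.6135, -0.2008, 0.1156]
tcp_rot: [0.001, 1.0, -0.0, -0.0]
ft_force: [-0.5, 1.2, -0.1]
grip_width: 0.0633
grasp_force: 65.9
```

Request:
{"api": "move_arm", "payload": {
  "deltas": [
    {"hand":1,"x":-0.01,"y":-0.4,"z":0,"roll":0},
    {"hand":1,"x":-0.013,"y":-0.74,"z":0,"roll":0},
    {"hand":1,"x":-0.013,"y":-0.74,"z":0.05,"roll":0},
    {"hand":1,"x":-0.013,"y":-0.74,"z":0.08,"roll":0},
    {"hand":1,"x":-0.013,"y":-0.74,"z":0.08,"roll":0}
  ]
}}

```text
time_s: 34.08
tcp_pos: [0.6159, -0.3084, 0.1034]
tcp_rot: [-0.001, 1.0, 0.0, -0.0]
ft_force: [-0.4, 0.3, 0.3]
grip_width: 0.064
grasp_force: 66.0
```

```bash
python3 held.py wide .0317 .6141 -.3084
```

```text
[ 0.61605554 -0.30855564  0.10375776] 0.06360346556665064 [ 0.26479599 -0.11913285 -0.61138768]
0.024 (array([ 0.61185554, -0.30725564]), np.float64(37.07130523772204)) (array([ 0.61155554, -0.30785564]), np.float64(28.092941738269886))
0.01 (array([ 0.61125554, -0.30755564]), np.float64(23.715918766198964)) (array([ 0.61335554, -0.30345564]), np.float64(24.394451457516478))
jar (array([ 0.6138, -0.3087]), np.float64(37.295413340741646)) (array([ 0.6118, -0.312 ]), np.float64(45.504639684632785))
exp front row/col [191.2  91.6]
exp front row/col [196.5  94.9]
183 [195, 156, 90] 184 [194, 155, 88] 185 [192, 152, 88] 186 [187, 148, 86] 187 [180, 142, 81] 188 [188, 150, 88] 189 [184, 146, 86] 190 [188, 150, 86] 191 [180, 143, 84] 192 [122, 95, 55] 193 [125, 100, 58] 194 [119, 91, 51] 195 [119, 98, 61] 196 [134, 125, 101] 197 [129, 126, 107] 198 [110, 104, 90] 199 [134, 128, 109] 200 [183, 176, 150] 201 [178, 171, 146] 202 [201, 194, 167] 203 [212, 206, 177] 204 [219, 213, 184]
```

Request:
{"api": "move_arm", "payload": {
  "deltas": [
    {"hand":1,"x":-0.014,"y":-0.008,"z":0,"roll":0},
    {"hand":1,"x":-0.014,"y":-0.008,"z":0.08,"roll":0},
    {"hand":1,"x":-0.014,"y":-0.008,"z":0.15,"roll":0},
    {"hand":1,"x":-0.014,"y":-0.008,"z":0.19,"roll":0},
    {"hand":1,"x":-0.014,"y":-0.008,"z":0.233,"roll":0},
    {"hand":1,"x":-0.014,"y":-0.008,"z":0.233,"roll":0}
  ]
}}

```text
time_s: 34.88
tcp_pos: [0.6178, -0.3111, 0.0681]
tcp_rot: [-0.0, 1.0, 0.0, -0.0]
ft_force: [-1.6, 0.1, 0.0]
grip_width: 0.063
grasp_force: 66.0
```

Request:
{"api": "move_arm", "payload": {
  "deltas": [
    {"hand":1,"x":0,"y":0,"z":0.015,"roll":0},
    {"hand":1,"x":0,"y":0,"z":0.03,"roll":0},
    {"hand":1,"x":0,"y":0,"z":0.03,"roll":0}
  ]
}}

```text
time_s: 35.25
tcp_pos: [0.6179, -0.3111, 0.0641]
tcp_rot: [-0.0, 1.0, 0.0, -0.0]
ft_force: [-0.9, 0.9, -0.6]
grip_width: 0.0635
grasp_force: 66.0
```

Request:
{"api": "move_arm", "payload": {
  "deltas": [
    {"hand":1,"x":0,"y":0,"z":0.012,"roll":0},
    {"hand":1,"x":0,"y":0,"z":0.018,"roll":0},
    {"hand":1,"x":0,"y":0,"z":0.018,"roll":0}
  ]
}}

```text
time_s: 35.62
tcp_pos: [0.6184, -0.3112, 0.0633]
tcp_rot: [-0.0, 1.0, -0.0, 0.001]
ft_force: [-4.8, 2.6, 13.2]
grip_width: 0.0638
grasp_force: 67.2
```

The lid is seated at 0.0633, exactly as predicted. Release, withdraw and verify all four.

Request:
{"api": "move_arm", "payload": {
  "deltas": [
    {"hand":-0.4,"x":0,"y":0,"z":-0.008,"roll":0},
    {"hand":-0.8,"x":0,"y":0,"z":-0.008,"roll":0},
    {"hand":-1,"x":0,"y":0,"z":-0.008,"roll":0},
    {"hand":-1,"x":0,"y":0,"z":-0.008,"roll":0},
    {"hand":-1,"x":0,"y":0,"z":-0.2,"roll":0},
    {"hand":-1,"x":0,"y":0,"z":-0.5,"roll":0},
    {"hand":-1,"x":0,"y":0,"z":-0.9,"roll":0},
    {"hand":-1,"x":0,"y":0.4,"z":-0.9,"roll":0},
    {"hand":-1,"x":0,"y":0.8,"z":-0.9,"roll":0},
    {"hand":-1,"x":0,"y":1,"z":-0.9,"roll":0}
  ]
}}

```text
time_s: 36.88
tcp_pos: [0.6178, -0.1586, 0.1967]
tcp_rot: [-0.001, 1.0, 0.0, 0.0]
ft_force: [-0.6, -0.1, 0.2]
grip_width: 0.0854
grasp_force: 0.0
```

```bash
cat > fin.py <<'E'
from h import *
p=get_image("scene"); b=get_image("top"); s=observe(); print(s["time_s"],s["tcp_pos"])
J=dict(narrow=(.4498,.2008,.085),small=(.4504,-.2035,.075),medium=(.612,.3055,.095),wide=(.6141,-.3085,.095))
for n,(x,y,z) in J.items():
    r=LIDS[n][0]; print(n)
    for h in(.024,.010): print("  exp front",proj(p,[x+r,y,z+h])[0].round(1),"top fit",fit([p],(x,y),[(r,z+h)],.008))
    q0,cc=proj(p,[x+r,y,z+.024])[0].round().astype(int); q1=proj(p,[x-r,y,z+.024])[0].round().astype(int)
    for c,rng in((cc,range(q0-4,q0+12)),(q1[1],range(q1[0]-5,q1[0]+5))): print("  ",c,[(q,int(p["color"][q,c].sum())) for q in rng])
    print("  topcam",fit([b],(x,y),[(r,z+.024)],.008), [ (m["score"],np.round(m["centre"])) for m in masks_of(p,"lid_"+n)][:3])
for n in("mug","glaze_pot"): print(n,[(round(m["score"],2),np.round(m["centre"]),m["region"].sum()) for m in masks_of(p,n)][:1],[(round(m["score"],2),np.round(m["centre"])) for m in masks_of(b,n)][:1])
E
python3 fin.py
```

```text
36.975 [ 0.61806049 -0.1584243   0.19684831]
narrow
  exp front [175.7 404.5] top fit (array([0.4485, 0.2021]), np.float64(31.11271796319509))
  exp front [180.7 402.7] top fit (array([0.4468, 0.2015]), np.float64(18.60250636424799))
   405 [(172, 442), (173, 452), (174, 436), (175, 406), (176, 264), (177, 290), (178, 294), (179, 299), (180, 372), (181, 409), (182, 436), (183, 443), (184, 449), (185, 449), (186, 462), (187, 513)]
   405 [(155, 318), (156, 311), (157, 316), (158, 325), (159, 399), (160, 424), (161, 426), (162, 429), (163, 427), (164, 432)]
  topcam (array([0.4515, 0.2008]), np.float64(23.84940941987058)) []
small
  exp front [151.7 193.9] top fit (array([ 0.451 , -0.2032]), np.float64(30.669282049364654))
  exp front [156.7 195.2] top fit (array([ 0.4544, -0.2055]), np.float64(31.923854299989316))
   194 [(148, 290), (149, 430), (150, 450), (151, 439), (152, 327), (153, 287), (154, 280), (155, 290), (156, 337), (157, 371), (158, 301), (159, 296), (160, 288), (161, 288), (162, 279), (163, 355)]
   202 [(130, 70), (131, 66), (132, 53), (133, 52), (134, 51), (135, 40), (
[... 895 characters left out ...]
05543140491714))
  exp front [211.5 103.1] top fit (array([ 0.6131, -0.3132]), np.float64(19.325814850727973))
   100 [(203, 497), (204, 496), (205, 512), (206, 487), (207, 267), (208, 265), (209, 262), (210, 276), (211, 301), (212, 281), (213, 270), (214, 279), (215, 407), (216, 403), (217, 411), (218, 394)]
   117 [(173, 361), (174, 326), (175, 209), (176, 209), (177, 207), (178, 355), (179, 541), (180, 534), (181, 542), (182, 556)]
  topcam (array([ 0.6218, -0.3049]), np.float64(17.285835514428577)) [(0.8, array([196., 112.]))]
mug [(0.8, array([177., 289.]), np.int64(1996))] [(0.79, array([274., 285.]))]
glaze_pot [(0.8, array([232., 225.]), np.int64(1302))] [(0.93, array([206., 328.]))]
```

All four lids' front edges are within about 0.7 px of their fully seated positions, and the mug and pot haven't moved. Handing in.

```bash
python3 -c "
from cell import *
print(job_done())"
```

```text
the job is handed in; nothing more can be done
None
```

The job is handed in: all four jars are closed with their own lids, each fully seated on its rim by contact height and final image check, and the mug and glaze pot did not move.

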